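# Stir the tumbling media, then hold the sprung bin hatch for refilling

### The job

I am about to tip the pot of tumbling media into the bin. Take the wooden rod out of its block, stir the media loose with it at least twice right round anticlockwise (seen from above), starting at the far side, keeping it all in the pot, and stand the rod back in the hole of its block. Then raise the bin's sprung hatch by its bar until it passes its balance point, ease it back and finish holding it still just below that point, where it would fall shut if you let go; leave the wooden spacer block and the binder clip where they lie.

Things in the scene. Friction and masses are not known exactly. Their poses are not given: they have to be found in the camera images.
- bin: Grey sheet-metal media bin, fixed to the bench, 150 (x) x 170 (y) x 100 mm high, open on top and covered by the hatch. Origin at the centre of its underside; its x axis points away from the front (bar) side towards the hinge, its y axis runs along the hinge, z up. Turned about z by up to 0.2 rad from the world axes.
- hatch (a joint): Hinge of the bare metal hatch, rad: 0 = shut (level), grows as the bar side rises, stop at 1.5. 0.8 kg with springs at the hinge: it balances at 1.07, falls shut by itself below that, swings open by itself above. Lifting takes about 1.2 N at the bar when shut, 0.4 N at 0.9. Just below the balance point: 0.80 to 1.04; past it: above 1.12.
- hatch_hinge (a point): Middle of the hatch's hinge line, at the top of the bin's back: 75 mm along the bin's +x from its origin, 103 mm above the bench. Does not move.
- hatch_bar (a point): Middle of the hatch's lifting bar: round steel, 12 mm thick, 64 mm clear between its two arms, along the bin's y, 35 mm clear of the hatch's front edge. At hatch angle q it is (-0.195 cos q + 0.006 sin q) m from the hinge along the bin's x and (0.195 sin q + 0.006 cos q) m above it. Pinched from above, it turns between the pads as the hatch swings.
- pot: Open round steel pot with two loop handles on its sides, about 0.9 kg, loose: 65 mm outer radius, 65 mm high, walls 4 mm, inner floor 5 mm above its underside; origin at the centre of its underside, z up.
- media_0: One of the five white ceramic media chunks (blunt cones 20 mm wide, 18 mm high, 12 g) lying loose in the pot, about 33 mm from its centre at the start; origin at the centre of its base.
- media_1: One of the five white ceramic media chunks (blunt cones 20 mm wide, 18 mm high, 12 g) lying loose in the pot, about 33 mm from its centre at the start; origin at the centre of its base.
- media_2: One of the five white ceramic media chunks (blunt cones 20 mm wide, 18 mm high, 12 g) lying loose in the pot, about 33 mm from its centre at the start; origin at the centre of its base.
- media_3: One of the five white ceramic media chunks (blunt cones 20 mm wide, 18 mm high, 12 g) lying loose in the pot, about 33 mm from its centre at the start; origin at the centre of its base.
- media_4: One of the five white ceramic media chunks (blunt cones 20 mm wide, 18 mm high, 12 g) lying loose in the pot, about 33 mm from its centre at the start; origin at the centre of its base.
- rod_block: Wooden block 70 x 70 x 60 mm high, fixed, with an upright round hole 22 mm wide and 50 mm deep (hole floor 10 mm above the bench) in the middle of its top, in which the rod stands. Origin at the centre of its underside.
- rod: Wooden stirring rod, 170 mm long, 14 mm in diameter (18 mm over the top 50 mm), about 40 g, standing upright in the block. Origin at the centre of its foot, z along the rod towards the top.
- rod_grip (a point): Point on the rod's axis to grasp it, 142 mm above its foot, in the 18 mm thick part.
- rod_tip (a point): Centre of the rod's foot (its lower end), 10 mm above the bench while it stands in the block.
- wood_block: Bystander: hardwood spacer block 40 x 85 x 34 mm, leave it where it is. Origin at the centre of its underside.
- clip: Bystander: black binder clip 19 x 46 x 13 mm. Origin at the centre of its underside.
There are look-alikes about, which are no part of the job. Several things have the shape of the rod; the one meant has the colours described above.

How it is judged:
By the outcome, as a careful person would: the job done as asked, in the order asked, and still so for the second after the job is handed in, while the arm keeps its last pose, push and grip.
It also fails if it takes over 72 s, if anything falls off the work surface, if the arm or the gripper's body presses on something with over 40 N, if the wrist force passes 120 N, or if a joint passes its speed limit or range.

### The arm

A 6-joint arm with a two-finger parallel gripper is mounted at the origin on a cart in front of the work surface, level with it; the furniture and walls round the work are solid. World frame = base frame: x ahead of the robot, y to its left, z up, the work surface at z = 0. Lengths are in m, angles in rad, forces in N, time in s.
With the tool pointing down it reaches from about 0.25 to 0.8 m from the base axis. Payload 3.9 kg.
Tool frame: the origin (TCP) lies between the finger pads; the fingertips stand ahead of it and the grasp point (between the pads) lies 2 mm behind it (tip_reach is the z of the fingertips in the tool frame, in m); z points along the fingers, x is the direction in which the jaws open and shut, and the axes are right-handed (so a half turn about z gives the same grasp; the last joint's range is limited). The gripper opens to 85 mm and grips with 20 to 120 N. Pads are 22 mm wide; open, the fingers measure 114 mm over their backs; the gripper's body (76 mm by 85 mm) begins 54 mm behind the grasp point. The pads swing forward as they close: fully open they stand 13 mm farther back than shut.
Start: joints at [1.195, 0.26, -0.138, 1.173, 0, 1.571], TCP at [0.193, 0.488, 0.248] pointing down, gripper open.
Joint ranges: [-2.78, 2.78], [-0.83, 1.72], [-1.28, 1.37], [-1.9, 2.12], [-1.57, 1.48], [-3.14, 3.14]. Speed limits (rad/s): [2.57, 2.57, 3.14, 3.14, 3.14, 3.14].

### API

Orientations are given as [roll, pitch, yaw] about the fixed x, y, z axes, in that order (R = Rz(yaw) Ry(pitch) Rx(roll)).
In Python, from cell import * gives the robot as it stands.
- The arm moves only by the shell command python3 -m jog 'ROWS' [FORCE]. ROWS is a JSON object of lists of equal length, an entry for each row: "dr": the turn, a rotation vector about the world's x, y, z in degrees, a list of three; "linear": the shift along the world's x, y, z in mm, a list of three; "grip": the opening, from 0 (shut) to 1 (fully open). In form: {"dr": [[wx, wy, wz], ...], "linear": [[dx, dy, dz], ...], "grip": [grip, ...]}. A call has exactly 5 rows; each row shifts and turns the commanded pose from where the row before left it; what a row does not reach is not made up. A row lasts 1/12 s, in which the tool goes at most 41.7 mm and 7.16 degrees, less where a joint would pass 70% of its speed; a pose out of reach is approached as far as the arm can. A call is refused whole if a number of a shift passes 41.7 or a number of a turn 7.16, either way. A call with a gripper value outside its range is refused whole. The fingers move at their own pace and stop on an object; FORCE is the grip in N (left out, the last holds). Time passes only in rows, so rows that do not move let the fingers close, or fill a call up. It gives the time, the measured TCP pose, the force and the opening at its end, in the units of the state.
- observe(): the state, without advancing time (a new reading comes with each control period).
- get_image(name): name is "scene" or "top" or "wrist"; returns a dict with "frame" (480x640x3 uint8, red, green, blue), "mtx" (3x3 intrinsics, pixels), "T" (4x4, takes a point from camera to world coordinates). Camera axes: x right, y up, looking along -z (the intrinsics and any distortion apply to the point x, -y, -z); pixel columns grow to the right and rows downward; lengths in m; the calibration is good to about 2 mm. A picture is of the moment at which its call begins. There is no depth.
- job_done(): hands the job in, once; it reports no verdict.
The state is a dict: "clock": time; "qpos": joint angles; "joint_vel": joint speeds; "joint_efforts": joint torques, N m; "eef_pos": TCP position; "tool_rot": TCP orientation; "ft_force": force on the tool from outside, world axes, zero at the start; "ft_torque": the same for the moment, N m; "finger_gap": finger opening in m.
Only numpy, scipy, OpenCV 4.12 (cv2) and the standard library are available. Lean on these libraries where they do the work, as an engineer would, in place of code of your own. Each camera call takes 0.05 s, during which the arm holds its last target.

## Working session

There is one attempt and no reset: what is moved stays moved. The work goes in short steps, Python scripts to look and compute and a shell command to move; the robot and the scene stay as the last step left them, time stands still between calls to the robot, and variables do not carry over. Pictures are saved under pics/ and viewed, and the job is handed in when it is done.

```bash
ls; mkdir -p pics; python3 - <<'E'
from cell import *
import cv2
s=observe();print({k:s[k] for k in ('clock','eef_pos','tool_rot','ft_force','finger_gap')})
for n in('scene','top','wrist'):
    d=get_image(n);cv2.imwrite(f'pics/{n}0.png',d['frame'][:,:,::-1]);print(n,d['mtx'],d['T'])
import cell;print([k for k in dir(cell) if k[0]!='_'])
E
```

```text
pics
{'clock': 0.0, 'eef_pos': array([0.19244582, 0.48775915, 0.2474591 ]), 'tool_rot': array([-3.14158986e+00,  1.96807287e-03,  1.19498543e+00]), 'ft_force': array([-0.27231147,  0.06872577, -0.68329447]), 'finger_gap': 0.08533918301449694}
scene [[463.38648006   0.         329.91955644]
 [  0.         463.38648006 238.12008389]
 [  0.           0.           1.        ]] [[ 0.63155846  0.55264007 -0.54380406  0.06582226]
 [-0.77512796  0.43410529 -0.45905255 -0.40616517]
 [-0.01762261  0.71143625  0.70252964  0.75631211]
 [ 0.          0.          0.          1.        ]]
top [[572.62550916   0.         317.83436343]
 [  0.         572.62550916 243.33776344]
 [  0.           0.           1.        ]] [[ 0.00436382  0.998309   -0.0579664   0.48130368]
 [-0.999986    0.00452993  0.00273451  0.01171243]
 [ 0.00299247  0.05795366  0.99831479  1.39787998]
 [ 0.          0.          0.          1.        ]]
wrist [[421.10198239   0.         317.94697601]
 [  0.         421.10198239 238.05680842]
 [  0.           0.           1.        ]] [[ 0.36698478 -0.88596306 -0.28353418  0.11925752]
 [ 0.93022594  0.34907363  0.1132577   0.51669164]
 [-0.00136783 -0.3053147   0.95225053  0.37157855]
 [ 0.          0.          0.          1.        ]]
['Unreachable', 'get_image', 'job_done', 'observe', 'tip_reach']
```

View pics/scene0.png

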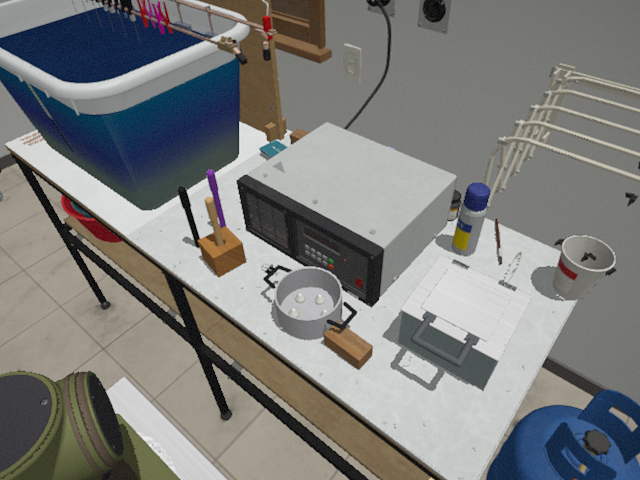

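View pics/top0.png

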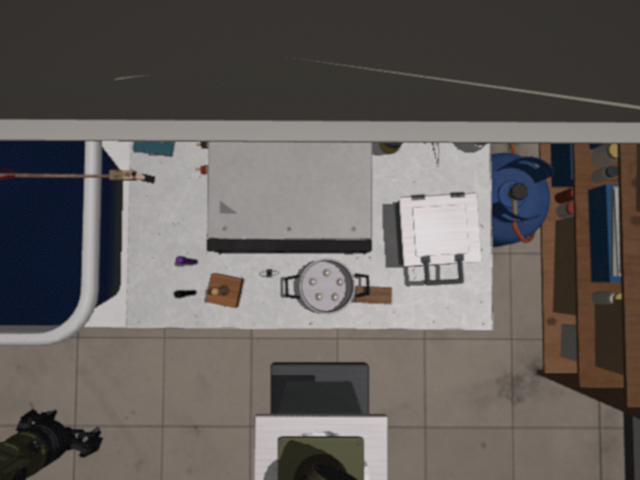

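View pics/wrist0.png

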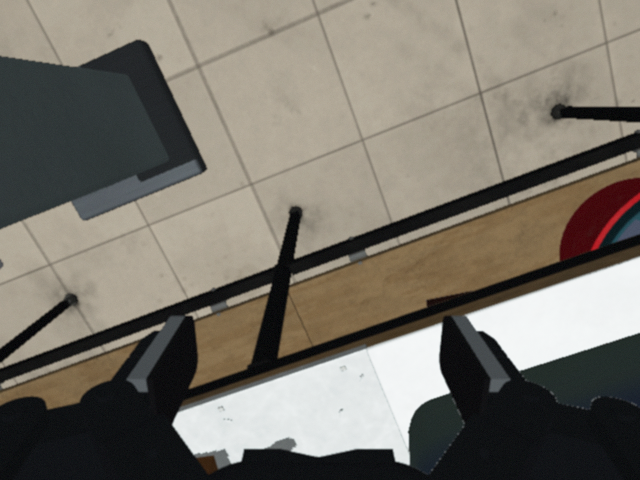

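The top view shows three rod-shaped things: wooden rod in its block (223,290), purple rod (186,261) and black rod (184,293). In the scene view they are wooden (211,220), purple (215,195) and black (188,212). The wooden one in the wooden block is the one described. I'll check it in close crops.

```bash
cat > h.py <<'E'
from cell import *
import numpy as np, cv2
def ray(d,u,v):
    K=d['mtx'];T=d['T']
    c=np.array([(u-K[0,2])/K[0,0],-(v-K[1,2])/K[1,1],-1.]);return T[:3,3],T[:3,:3]@c
def onz(d,u,v,z):
    o,r=ray(d,u,v);return o+r*(z-o[2])/r[2]
def proj(d,p):
    T=d['T'];K=d['mtx'];c=T[:3,:3].T@(np.asarray(p,float)-T[:3,3])
    return np.array([K[0,2]+K[0,0]*c[0]/-c[2],K[1,2]+K[1,1]*(-c[1])/-c[2]])
def crop(d,x0,y0,x1,y1,k,name):
    im=cv2.resize(d['frame'][y0:y1,x0:x1,::-1],None,fx=k,fy=k,interpolation=cv2.INTER_CUBIC);cv2.imwrite('pics/'+name,im)
def tri(d1,p1,d2,p2):
    o1,r1=ray(d1,*p1);o2,r2=ray(d2,*p2);A=np.stack([r1,-r2],1)
    t=np.linalg.lstsq(A,o2-o1,rcond=None)[0];a=o1+r1*t[0];b=o2+r2*t[1];return (a+b)/2,np.linalg.norm(a-b)
E
python3 - <<'E'
from h import *
s=get_image('scene');t=get_image('top')
crop(t,170,240,400,320,3.4,'tc.png');crop(t,375,170,505,300,4.5,'tb.png')
crop(s,170,160,380,370,2.8,'sc.png');crop(s,380,250,550,390,4.5,'sb.png')
E
```

```text
(no output)
```

View pics/tc.png

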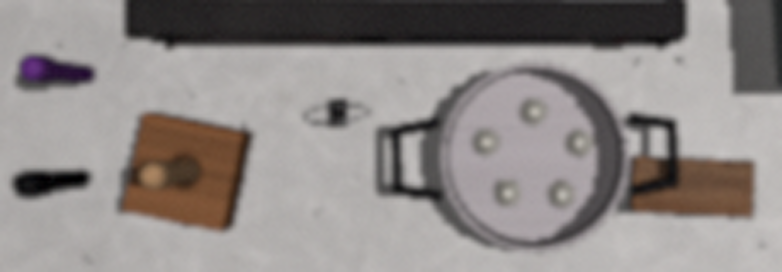

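View pics/tb.png

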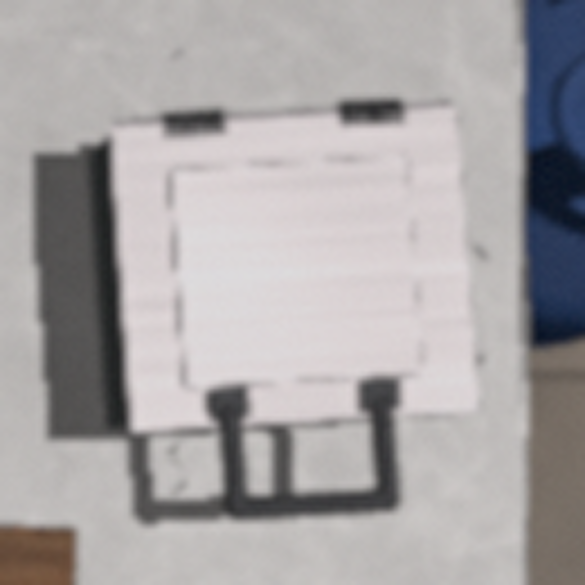

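View pics/sc.png

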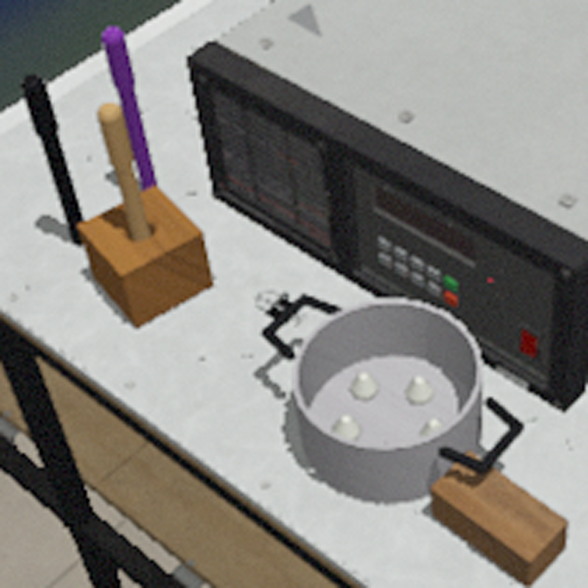

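View pics/sb.png

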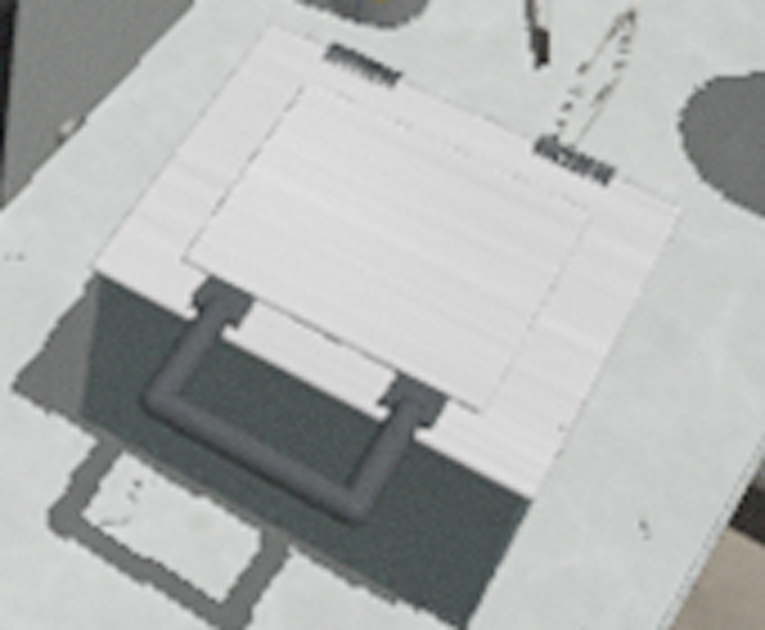

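```bash
python3 - <<'E'
from h import *
np.set_printoptions(precision=4,suppress=True)
s=get_image('scene');t=get_image('top')
tc=lambda u,v:(170+u/3.4-.35,240+v/3.4-.35)
tb=lambda u,v:(375+u/4.5-.4,170+v/4.5-.4)
sc=lambda u,v:(170+u/2.8-.3,160+v/2.8-.3)
sb=lambda u,v:(380+u/4.5-.4,250+v/4.5-.4)
print('rodtop',tri(t,tc(153,174),s,sc(110,112)),onz(t,*tc(153,174),.18),onz(s,*sc(110,110),.178))
print('rod exit',onz(s,*sc(141,228),.06),onz(t,*tc(190,170),.06))
print('block corners',[onz(t,*tc(*p),.06)[:2] for p in((145,113),(250,130),(228,228),(120,207))])
print('block corners s',[onz(s,*sc(*p),.06)[:2] for p in((78,228),(150,187),(211,240),(130,278))])
print('pot',onz(t,*tc(530,158),.065),onz(s,*sc(389,368),.065))
print('bar',onz(t,*tb(313,503),.109),onz(s,*sb(256,450),.109),tri(t,tb(313,503),s,sb(256,450)))
c=[onz(t,*tb(*p),.109)[:2] for p in((112,128),(455,105),(475,410),(132,432))];print('hatch',c)
for a,b in((0,1),(3,2)):
    v=c[a]-c[b];print(np.arctan2(v[1],v[0])-np.pi/2)
for a,b in((3,0),(2,1)):
    v=c[b]-c[a];print(np.arctan2(v[1],v[0]))
v=onz(t,*tb(235,506),.109)-onz(t,*tb(395,500),.109);print('baryaw',np.arctan2(v[1],v[0])-np.pi/2)
c=[onz(s,*sb(*p),.106)[:2] for p in((95,270),(270,25),(682,205),(530,498))];print('hatch s',c)
print('media',[onz(t,*tc(*p),.02)[:2] for p in((533,111),(578,142),(561,194),(507,192),(484,142))])
print('box front face',onz(t,*tc(130,40),.0),onz(t,*tc(680,40),.0), onz(t,208,252,.15),onz(t,208,240,.15))
print('clip',onz(t,*tc(338,112),0.01))
print('top handles',onz(t,*tc(380,160),.05),onz(t,*tc(676,155),.05)); print(tip_reach() if callable(tip_reach) else tip_reach)
E
```

```text
rodtop (array([0.4507, 0.2268, 0.1768]), np.float64(0.0012714840082508907)) [0.4502 0.2266 0.18  ] [0.4517 0.2267 0.178 ]
rod exit [0.4526 0.2278 0.06  ] [0.45   0.2225 0.06  ]
block corners [array([0.4888, 0.2539]), array([0.4775, 0.1817]), array([0.4106, 0.196 ]), array([0.4246, 0.27  ])]
block corners s [array([0.4227, 0.2659]), array([0.4877, 0.2571]), array([0.4769, 0.1761]), array([0.4128, 0.1944])]
pot [ 0.4593 -0.0102  0.065 ] [ 0.4645 -0.0133  0.065 ]
bar [ 0.4718 -0.2761  0.109 ] [ 0.4759 -0.2761  0.109 ] (array([ 0.4724, -0.2761,  0.1133]), np.float64(0.0022620447914296223))
hatch [array([ 0.6598, -0.1764]), array([ 0.6723, -0.3494]), array([ 0.5186, -0.3576]), array([ 0.5068, -0.1858])]
0.07208371148372916
0.06837191413809762
0.06144120993553908
0.0535171365242753
baryaw 0.041697508785574655
hatch s [array([ 0.5087, -0.1878]), array([ 0.663 , -0.1758]), array([ 0.6773, -0.3499]), array([ 0.5202, -0.3594])]
media [array([ 0.4917, -0.013 ]), array([ 0.47  , -0.0448]), array([ 0.4333, -0.0329]), array([0.4346, 0.0051]), array([0.4697, 0.0215])]
box front face [0.5415 0.2763 0.    ] [ 0.5433 -0.1188  0.    ] [0.5338 0.2476 0.15  ] [0.56  0.248 0.15 ]
clip [0.4904 0.1256 0.01  ]
top handles [0.4572 0.0931 0.05  ] [ 0.4615 -0.1113  0.05  ]
0.017
```

```bash
python3 - <<'E'
from h import *
np.set_printoptions(precision=4,suppress=True)
s=get_image('scene');t=get_image('top')
tc=lambda u,v:(170+u/3.4-.35,240+v/3.4-.35)
sc=lambda u,v:(170+u/2.8-.3,160+v/2.8-.3)
print('black',tri(t,tc(27,183),s,sc(35,82)),'purple',tri(t,tc(35,67),s,sc(114,35)))
print('black base',onz(t,*tc(85,180),0),onz(s,*sc(80,240),0))
print('box bottom-left',onz(s,*sc(216,192),0.0),onz(s,*sc(575,405),0.0))
for z in(.1,.15,.2):print(z,onz(s,*sc(192,62),z),onz(s,*sc(586,262),z),onz(t,208,240,z),onz(t,208,252,z))
E
```

```text
black (array([0.4449, 0.3072, 0.1676]), np.float64(0.0023743764050115686)) purple (array([0.5175, 0.3034, 0.1692]), np.float64(0.0014113733329175634))
black base [0.4411 0.3069 0.    ] [0.4454 0.3114 0.    ]
box bottom-left [0.5547 0.265  0.    ] [ 0.5598 -0.1044  0.    ]
0.1 [0.5865 0.3063 0.1   ] [ 0.6003 -0.079   0.1   ] [0.5631 0.2575 0.1   ] [0.5359 0.2571 0.1   ]
0.15 [0.5468 0.252  0.15  ] [ 0.5596 -0.1039  0.15  ] [0.56  0.248 0.15 ] [0.5338 0.2476 0.15  ]
0.2 [0.5071 0.1978 0.2   ] [ 0.5189 -0.1288  0.2   ] [0.5568 0.2386 0.2   ] [0.5317 0.2382 0.2   ]
```

```bash
python3 -m jog '{"dr":[[0,0,-6.8],[0,0,-6.8],[0,0,-6.8],[0,0,-6.8],[0,0,-6.8]],"linear":[[2,-18,3],[2,-18,3],[2,-18,3],[2,-18,3],[2,-18,3]],"grip":[0.6,0.6,0.6,0.6,0.6]}' 50
python3 -m jog '{"dr":[[0,0,-6.8],[0,0,-6.8],[0,0,-6.8],[0,0,-6.8],[0,0,-6.8]],"linear":[[3,-18,0],[3,-18,0],[3,-18,0],[3,-18,0],[3,-18,0]],"grip":[0.6,0.6,0.6,0.6,0.6]}'
```

```text
clock: 0.87
eef_pos: [0.2027, 0.3975, 0.2634]
tool_rot: [3.142, -0.0, 0.596]
ft_force: [0.2, -0.4, 1.4]
finger_gap: 0.0514
clock: 1.28
eef_pos: [0.2177, 0.3075, 0.2634]
tool_rot: [-3.141, -0.0, 0.002]
ft_force: [0.4, -0.8, 0.5]
finger_gap: 0.0514
```

```bash
python3 -m jog '{"dr":[[0,0,0],[0,0,0],[0,0,0],[0,0,0],[0,0,0]],"linear":[[23,-8,0],[23,-8,0],[23,-8,0],[23,-8,0],[23,-8,0]],"grip":[0.6,0.6,0.6,0.6,0.6]}'
python3 -m jog '{"dr":[[0,0,0],[0,0,0],[0,0,0],[0,0,0],[0,0,0]],"linear":[[24,-8,0],[24,-8,0],[24,-8,0],[23,-8,0],[23,-8.5,0]],"grip":[0.6,0.6,0.6,0.6,0.6]}'
python3 - <<'E'
from h import *
w=get_image('wrist');s=get_image('scene')
cv2.imwrite('pics/w1.png',w['frame'][:,:,::-1]);crop(s,120,100,380,300,3,'s1.png')
print(proj(w,[.451,.227,.18]))
E
```

```text
clock: 1.7
eef_pos: [0.3337, 0.2678, 0.2635]
tool_rot: [-3.141, -0.0, 0.008]
ft_force: [0.5, 0.7, -0.1]
finger_gap: 0.0515
clock: 2.12
eef_pos: [0.4519, 0.2273, 0.2634]
tool_rot: [-3.141, -0.0, 0.008]
ft_force: [0.3, -0.4, -0.6]
finger_gap: 0.0516
[317.11428056 259.97994104]
```

View pics/w1.png

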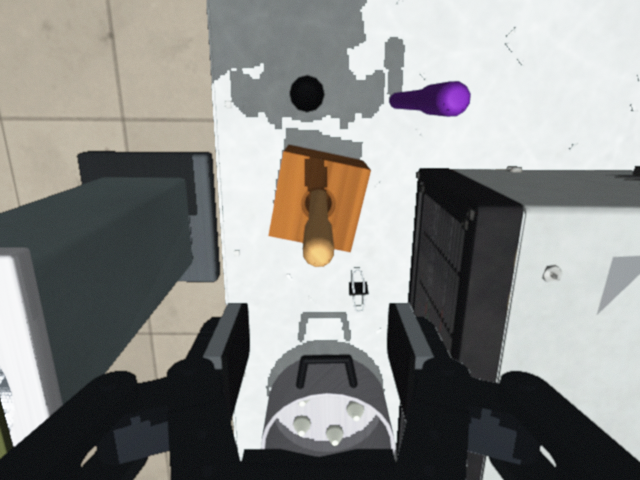

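View pics/s1.png

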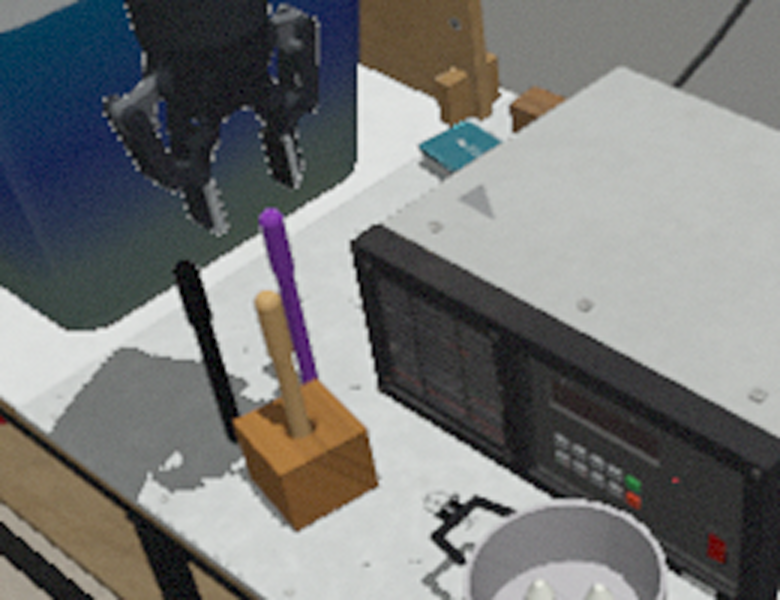

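The wrist view shows the wooden rod's top at (318,250), centred between the fingers. The black rod is at (307,93), the purple at (453,98). The choice is confirmed, so I descend.

```bash
python3 -m jog '{"dr":[[0,0,0],[0,0,0],[0,0,0],[0,0,0],[0,0,0]],"linear":[[0,1,-13],[0,1,-13],[0,0,-13],[0,0,-13],[0,0,-13]],"grip":[0.6,0.6,0.6,0.6,0.6]}'
python3 -m jog '{"dr":[[0,0,0],[0,0,0],[0,0,0],[0,0,0],[0,0,0]],"linear":[[0,0,-13],[0,0,-13],[0,0,-13],[0,0,-9],[0,0,0]],"grip":[0.6,0.6,0.6,0.6,0.6]}'
python3 - <<'E'
from h import *
w=get_image('wrist');cv2.imwrite('pics/w2.png',w['frame'][:,:,::-1])
E
```

```text
clock: 2.63
eef_pos: [0.4498, 0.2301, 0.1978]
tool_rot: [-3.141, 0.0, 0.009]
ft_force: [-0.2, 0.6, -0.1]
finger_gap: 0.0514
clock: 3.05
eef_pos: [0.4488, 0.2294, 0.1486]
tool_rot: [3.14, 0.004, 0.009]
ft_force: [-0.1, -0.5, -0.6]
finger_gap: 0.0511
```

View pics/w2.png

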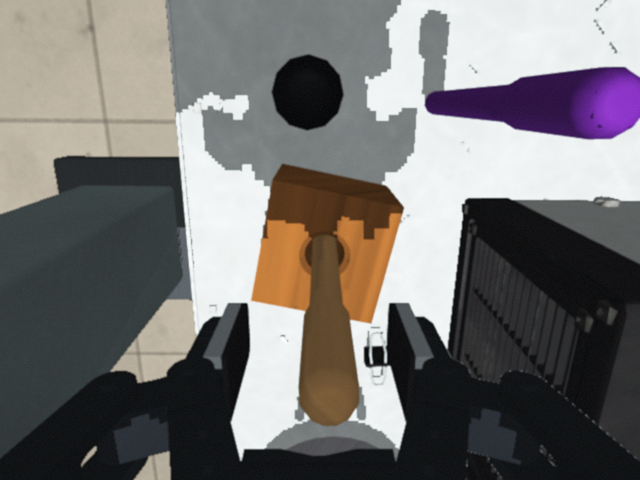

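The wrist view shows the rod (head at 328,395) between the pads, about 2 mm off centre towards +x. I'll trim that and close.

```bash
python3 -m jog '{"dr":[[0,0,0],[0,0,0],[0,0,0],[0,0,0],[0,0,0]],"linear":[[2,-1,0],[0,0,0],[0,0,0],[0,0,0],[0,0,0]],"grip":[0.6,0.6,0.1,0.1,0.1]}' 60
python3 -m jog '{"dr":[[0,0,0],[0,0,0],[0,0,0],[0,0,0],[0,0,0]],"linear":[[0,0,0],[0,0,0],[0,0,0],[0,0,0],[0,0,0]],"grip":[0.1,0.1,0.1,0.1,0.1]}'
python3 - <<'E'
from h import *
s=observe();print(s['eef_pos'],s['tool_rot'],s['finger_gap'],s['ft_force'])
w=get_image('wrist');cv2.imwrite('pics/w3.png',w['frame'][:,:,::-1])
E
```

```text
clock: 3.52
eef_pos: [0.4529, 0.229, 0.1509]
tool_rot: [-3.141, -0.001, 0.008]
ft_force: [-1.1, -0.4, 7.1]
finger_gap: 0.0167
clock: 3.93
eef_pos: [0.4527, 0.229, 0.1509]
tool_rot: [-3.141, -0.0, 0.008]
ft_force: [-1.5, -0.4, 5.5]
finger_gap: 0.0167
[0.45268804 0.22903178 0.15090702] [-3.14100109e+00 -3.26126485e-04  8.25470503e-03] 0.016732490961322854 [-1.52325258 -0.38860811  5.4542992 ]
```

View pics/w3.png

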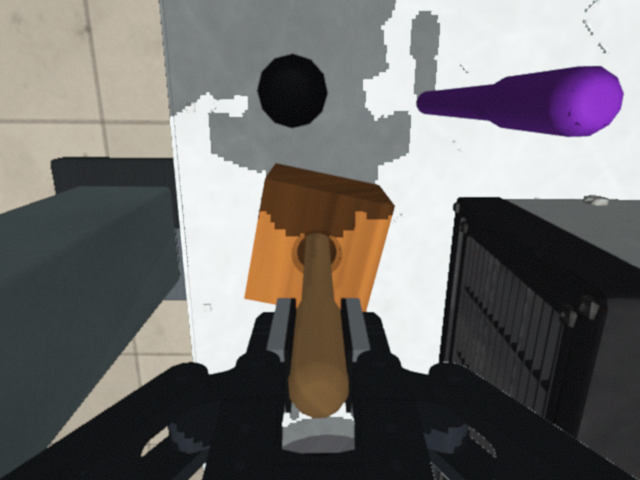

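```bash
python3 -m jog '{"dr":[[0,0,0],[0,0,0],[0,0,0],[0,0,0],[0,0,0]],"linear":[[0,0,5],[0,0,10],[0,0,20],[0,0,20],[0,0,20]],"grip":[0.1,0.1,0.1,0.1,0.1]}'
python3 -m jog '{"dr":[[0,0,0],[0,0,0],[0,0,0],[0,0,0],[0,0,0]],"linear":[[0,0,15],[0,0,0],[0,0,0],[0,0,0],[0,0,0]],"grip":[0.1,0.1,0.1,0.1,0.1]}'
python3 - <<'E'
from h import *
s=observe();print(s['eef_pos'],s['tool_rot'],s['finger_gap'],s['ft_force'])
s=get_image('scene');crop(s,120,100,380,300,3,'s4.png');t=get_image('top')
w=get_image('wrist');cv2.imwrite('pics/w4.png',w['frame'][:,:,::-1])
for p in([.4527,.229,.1],[.4527,.229,.26]):print((proj(s,p)-[120,100])*3,proj(w,p))
E
```

```text
clock: 4.4
eef_pos: [0.4524, 0.2286, 0.2259]
tool_rot: [3.141, 0.001, 0.008]
ft_force: [-0.2, 0.4, 0.7]
finger_gap: 0.0166
clock: 4.82
eef_pos: [0.4519, 0.2284, 0.239]
tool_rot: [3.14, 0.002, 0.008]
ft_force: [-0.1, -0.6, 0.1]
finger_gap: 0.0165
[0.45192284 0.22844655 0.23895301] [3.14041561e+00 2.20424271e-03 8.15651876e-03] 0.016528614366056956 [-0.06582425 -0.63489585  0.08287318]
[288.46520059 381.72460784] [320.24748084 228.1922503 ]
[238.75788708 191.38422301] [321.50501124 385.23604514]
```

View pics/s4.png

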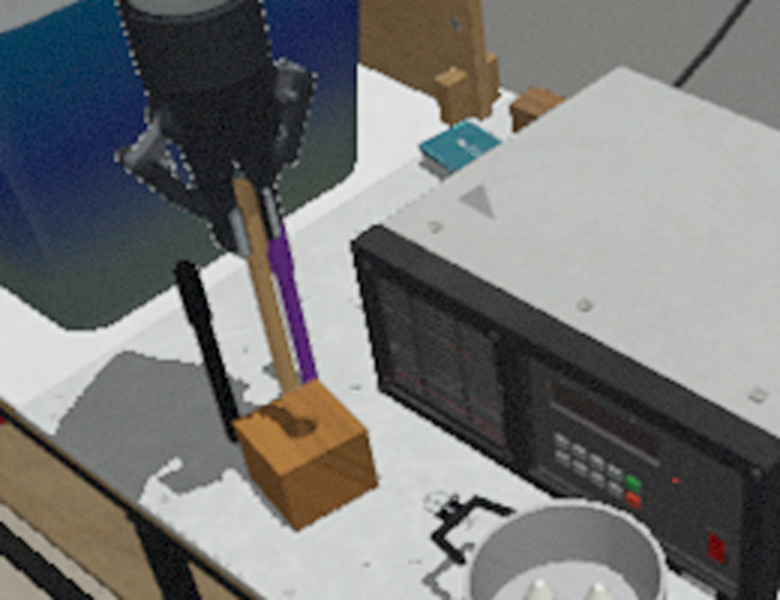

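View pics/w4.png

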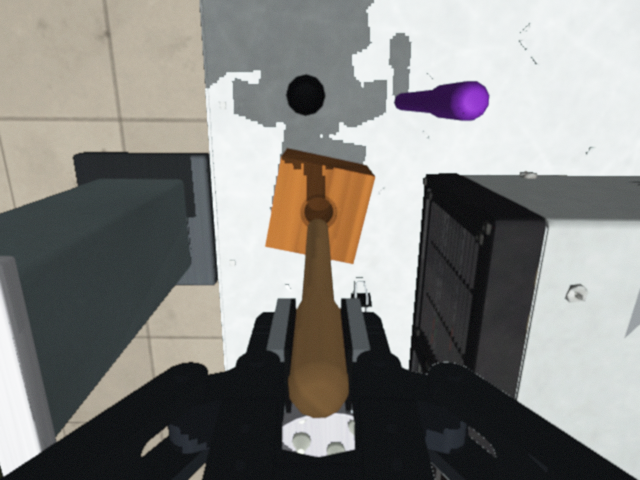

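```bash
python3 -m jog '{"dr":[[0,0,0],[0,0,0],[0,0,0],[0,0,0],[0,0,0]],"linear":[[2,-15,2],[2,-25,2],[2,-25,0],[2,-25,0],[2,-25,0]],"grip":[0.1,0.1,0.1,0.1,0.1]}'
python3 -m jog '{"dr":[[0,0,0],[0,0,0],[0,0,0],[0,0,0],[0,0,0]],"linear":[[2,-25,0],[3,-25,0],[3,-25,0],[3,-25,0],[2,-25,0]],"grip":[0.1,0.1,0.1,0.1,0.1]}'
python3 -m jog '{"dr":[[0,0,0],[0,0,0],[0,0,0],[0,0,0],[0,0,0]],"linear":[[0,0,0],[0,0,0],[0,0,0],[0,0,0],[0,0,0]],"grip":[0.1,0.1,0.1,0.1,0.1]}'
python3 - <<'E'
from h import *
s=observe();p=s['eef_pos'];print(p,s['tool_rot'],s['finger_gap'],s['ft_force'])
s=get_image('scene');crop(s,220,180,400,360,3.3,'s5.png');t=get_image('top')
w=get_image('wrist');cv2.imwrite('pics/w5.png',w['frame'][:,:,::-1])
print(proj(w,p-[0,0,.141]),(proj(s,p-[0,0,.141])-[220,180])*3.3)
E
```

```text
clock: 5.38
eef_pos: [0.4624, 0.1128, 0.2438]
tool_rot: [3.141, 0.001, 0.009]
ft_force: [0.9, -0.1, -0.2]
finger_gap: 0.0162
clock: 5.8
eef_pos: [0.4755, -0.0124, 0.2438]
tool_rot: [3.142, 0.001, 0.008]
ft_force: [0.4, -0.2, -0.3]
finger_gap: 0.0168
clock: 6.22
eef_pos: [0.4755, -0.0103, 0.2442]
tool_rot: [-3.141, 0.0, 0.01]
ft_force: [0.0, -0.4, -0.7]
finger_gap: 0.0162
[ 0.47553613 -0.01025284  0.24418537] [-3.14135391e+00  2.76195933e-04  9.66906934e-03] 0.016210070497844738 [ 0.01796173 -0.42447716 -0.68556386]
[318.61482497 228.18825752] [297.88522331 309.33928658]
```

View pics/s5.png

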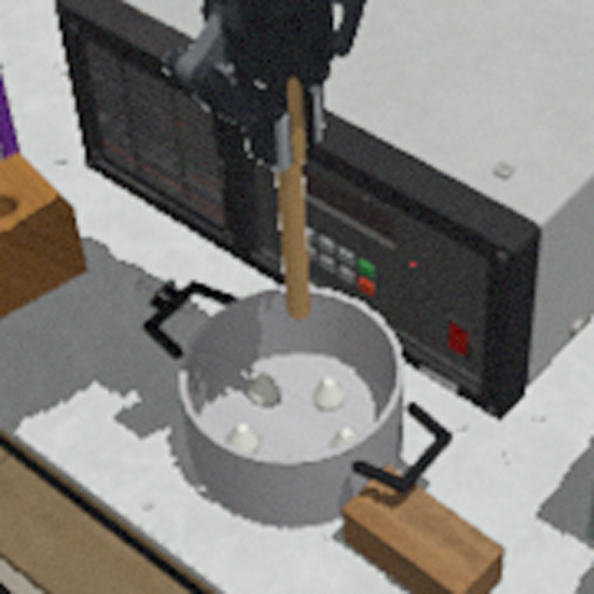

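View pics/w5.png

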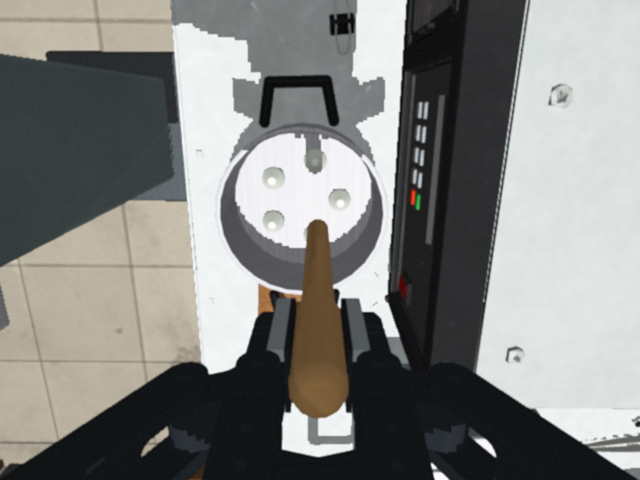

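```bash
python3 - <<'E'
from h import *
np.set_printoptions(precision=4,suppress=True)
w=get_image('wrist')
print('rim c',onz(w,302,208,.065), onz(w,217,215,.065),onz(w,387,210,.065),onz(w,302,123,.065))
m=np.array([onz(w,*p,.021)[:2] for p in((316,157),(273,177),(341,198),(273,220),(310,236))]);print(m)
# fit circle R=33
from scipy.optimize import least_squares
r=least_squares(lambda c:np.hypot(*(m-c).T)-.033,[.46,-.01]);print(r.x,r.fun)
print('tip',onz(w,318,222,.103))
E
```

```text
rim c [ 0.4633 -0.0062  0.065 ] [ 0.4001 -0.0122  0.065 ] [ 0.5262 -0.0071  0.065 ] [0.4634 0.0545 0.065 ]
[[ 0.4731  0.0259]
 [ 0.4377  0.0092]
 [ 0.4944 -0.008 ]
 [ 0.4368 -0.0277]
 [ 0.4685 -0.0417]]
[ 0.4636 -0.0081] [ 0.0023 -0.0019 -0.0022  0.0002  0.001 ]
tip [ 0.4751 -0.0062  0.103 ]
```

```bash
python3 -m jog '{"dr":[[0,0,0],[0,0,0],[0,0,0],[0,0,0],[0,0,0]],"linear":[[-2,-2,-10],[0,0,-15],[0,0,-15],[0,0,-15],[0,0,-12]],"grip":[0.1,0.1,0.1,0.1,0.1]}'
python3 -m jog '{"dr":[[0,0,0],[0,0,0],[0,0,0],[0,0,0],[0,0,0]],"linear":[[0,0,-10],[0,0,-7],[0,0,-5],[0,0,-3],[0,0,0]],"grip":[0.1,0.1,0.1,0.1,0.1]}'
python3 - <<'E'
from h import *
s=observe();p=s['eef_pos'];print(p,s['tool_rot'],s['finger_gap'],s['ft_force'])
w=get_image('wrist');cv2.imwrite('pics/w6.png',w['frame'][:,:,::-1])
E
```

```text
clock: 6.83
eef_pos: [0.4733, -0.0128, 0.1764]
tool_rot: [-3.142, 0.001, 0.009]
ft_force: [-0.6, 0.1, -0.0]
finger_gap: 0.0169
clock: 7.25
eef_pos: [0.4735, -0.0131, 0.152]
tool_rot: [-3.142, 0.001, 0.008]
ft_force: [-0.2, 0.6, -1.5]
finger_gap: 0.017
[ 0.47351036 -0.01305511  0.15199475] [-3.14156675e+00  5.64114111e-04  8.33491385e-03] 0.01695847282797866 [-0.1692635   0.56444322 -1.49038161]
```

View pics/w6.png

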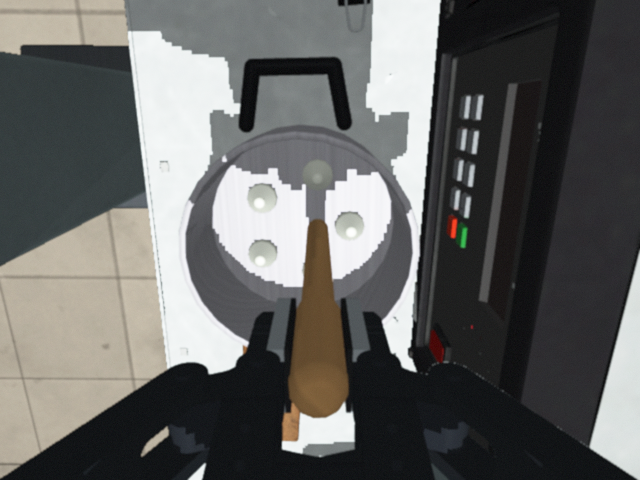

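```bash
python3 -m jog '{"dr":[[0,0,0],[0,0,0],[0,0,0],[0,0,0],[0,0,0]],"linear":[[4,0,0],[4.5,0,0],[4.5,0,0],[4,0,0],[0,0,0]],"grip":[0.1,0.1,0.1,0.1,0.1]}'
python3 -m jog '{"dr":[[0,0,0],[0,0,0],[0,0,0],[0,0,0],[0,0,0]],"linear":[[-0.6,5.6,0],[-1.7,5.4,0],[-2.8,4.9,0],[-3.8,4.2,0],[-4.6,3.3,0]],"grip":[0.1,0.1,0.1,0.1,0.1]}'
python3 - <<'E'
from h import *
s=observe();p=s['eef_pos'];print(p,s['tool_rot'],s['finger_gap'],s['ft_force'])
w=get_image('wrist');cv2.imwrite('pics/w7.png',w['frame'][:,:,::-1])
E
```

```text
clock: 7.72
eef_pos: [0.4921, -0.0132, 0.1526]
tool_rot: [3.142, -0.001, 0.008]
ft_force: [-0.1, 0.4, -0.1]
finger_gap: 0.0162
clock: 8.13
eef_pos: [0.4766, 0.011, 0.1523]
tool_rot: [-3.142, 0.0, 0.009]
ft_force: [0.7, 0.1, -1.5]
finger_gap: 0.0165
[0.47662052 0.01096019 0.15226289] [-3.14156421e+00  1.61375490e-04  8.82826639e-03] 0.016451183536424052 [ 0.742299    0.12000247 -1.51233862]
```

View pics/w7.png

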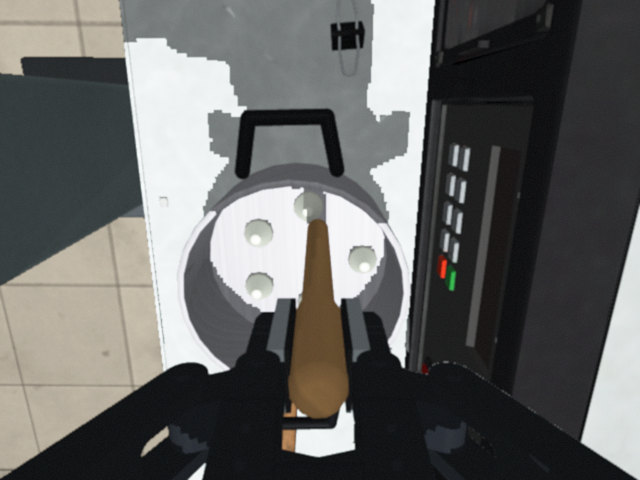

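The tip (318,222) is in the pot and pushing the media, and the pot stays put. I continue the circle.

```bash
python3 -m jog '{"dr":[[0,0,0],[0,0,0],[0,0,0],[0,0,0],[0,0,0]],"linear":[[-5.2,2.3,0],[-5.5,1.2,0],[-5.6,0,0],[-5.5,-1.2,0],[-5.2,-2.3,0]],"grip":[0.1,0.1,0.1,0.1,0.1]}'
python3 -m jog '{"dr":[[0,0,0],[0,0,0],[0,0,0],[0,0,0],[0,0,0]],"linear":[[-4.6,-3.3,0],[-3.8,-4.2,0],[-2.8,-4.9,0],[-1.7,-5.4,0],[-0.6,-5.6,0]],"grip":[0.1,0.1,0.1,0.1,0.1]}'
python3 - <<'E'
from h import *
s=observe();p=s['eef_pos'];print(p,s['tool_rot'],s['finger_gap'],s['ft_force'])
w=get_image('wrist');cv2.imwrite('pics/w8.png',w['frame'][:,:,::-1])
E
```

```text
clock: 8.6
eef_pos: [0.4494, 0.0102, 0.1523]
tool_rot: [-3.142, 0.0, 0.008]
ft_force: [0.0, 0.2, -0.3]
finger_gap: 0.0166
clock: 9.02
eef_pos: [0.4364, -0.0138, 0.1523]
tool_rot: [3.141, 0.0, 0.008]
ft_force: [0.3, 0.4, -0.8]
finger_gap: 0.017
[ 0.43638699 -0.0138409   0.15232822] [3.14148449e+00 3.63136884e-05 7.89306932e-03] 0.016954042322851554 [ 0.26854327  0.40458987 -0.82962895]
```

View pics/w8.png

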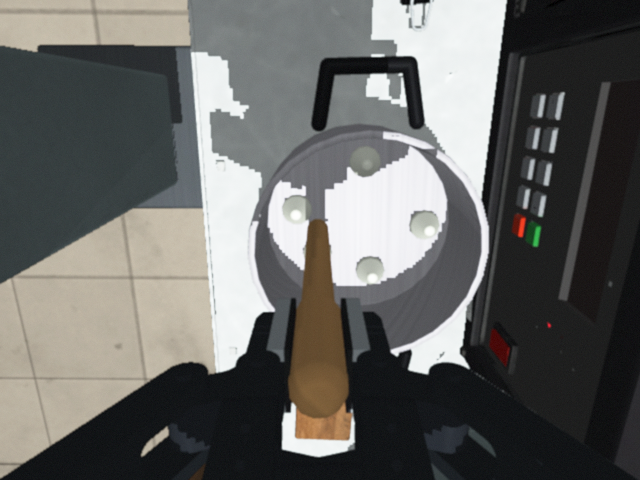

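Half a turn done, and four of the media are in view inside the pot. I keep going.

```bash
python3 -m jog '{"dr":[[0,0,0],[0,0,0],[0,0,0],[0,0,0],[0,0,0]],"linear":[[0.6,-5.6,0],[1.7,-5.4,0],[2.8,-4.9,0],[3.8,-4.2,0],[4.6,-3.3,0]],"grip":[0.1,0.1,0.1,0.1,0.1]}'
python3 -m jog '{"dr":[[0,0,0],[0,0,0],[0,0,0],[0,0,0],[0,0,0]],"linear":[[5.2,-2.3,0],[5.5,-1.2,0],[5.6,0,0],[5.5,1.2,0],[5.2,2.3,0]],"grip":[0.1,0.1,0.1,0.1,0.1]}'
python3 -m jog '{"dr":[[0,0,0],[0,0,0],[0,0,0],[0,0,0],[0,0,0]],"linear":[[4.6,3.3,0],[3.8,4.2,0],[2.8,4.9,0],[1.7,5.4,0],[0.6,5.6,0]],"grip":[0.1,0.1,0.1,0.1,0.1]}'
python3 - <<'E'
from h import *
s=observe();p=s['eef_pos'];print(p,s['tool_rot'],s['finger_gap'],s['ft_force'])
w=get_image('wrist');cv2.imwrite('pics/w9.png',w['frame'][:,:,::-1])
s=get_image('scene');crop(s,220,180,400,360,3.3,'s9.png')
E
```

```text
clock: 9.48
eef_pos: [0.4507, -0.0372, 0.1523]
tool_rot: [3.142, -0.0, 0.008]
ft_force: [0.7, 0.6, -0.1]
finger_gap: 0.0164
clock: 9.9
eef_pos: [0.4779, -0.0364, 0.1523]
tool_rot: [-3.142, -0.0, 0.008]
ft_force: [0.0, -0.7, -1.0]
finger_gap: 0.0166
clock: 10.32
eef_pos: [0.4909, -0.0124, 0.1523]
tool_rot: [-3.142, -0.0, 0.008]
ft_force: [0.6, -0.6, -0.9]
finger_gap: 0.0166
[ 0.49088944 -0.01240292  0.15228736] [-3.14151834e+00 -9.62866801e-06  8.49618191e-03] 0.01661529817530915 [ 0.62968057 -0.61552657 -0.85624668]
```

View pics/w9.png

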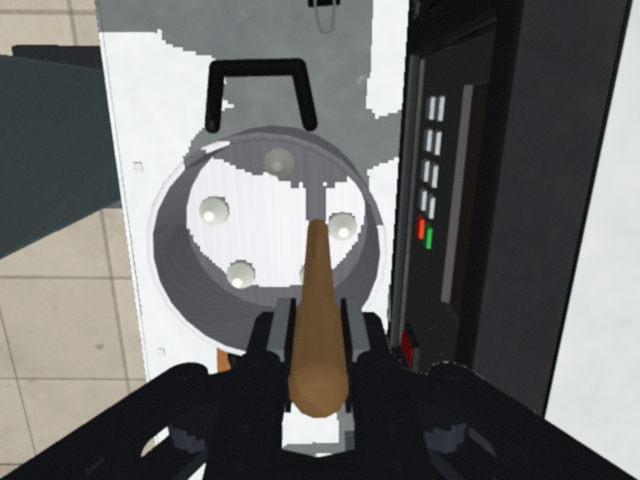

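View pics/s9.png

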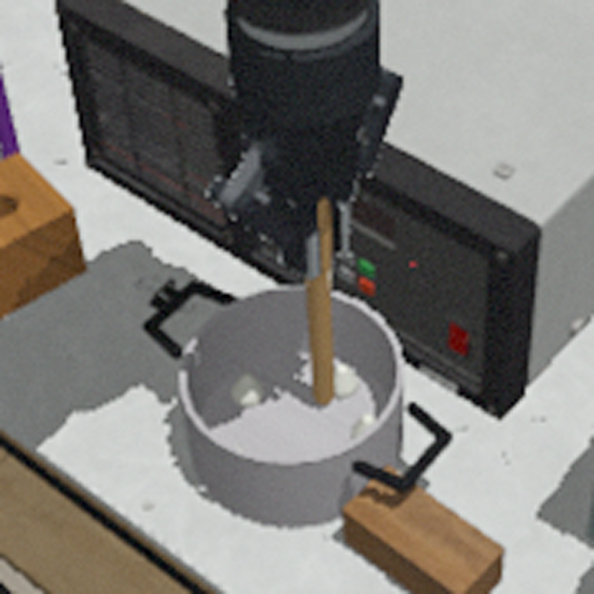

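One full turn is done, pot unmoved, with the media now out at the wall (215,210), (279,163), (343,226), (240,274). I widen the radius so the second turn actually moves them.

```bash
python3 -m jog '{"dr":[[0,0,0],[0,0,0],[0,0,0],[0,0,0],[0,0,0]],"linear":[[2.3,6.2,0],[0.8,7.2,0],[-1,7.8,0],[-3.7,7,0],[-5.4,6.4,0]],"grip":[0.1,0.1,0.1,0.1,0.1]}'
python3 -m jog '{"dr":[[0,0,0],[0,0,0],[0,0,0],[0,0,0],[0,0,0]],"linear":[[-7.6,3.4,0],[-8.2,1.7,0],[-8.4,0,0],[-8.2,-1.7,0],[-7.6,-3.4,0]],"grip":[0.1,0.1,0.1,0.1,0.1]}'
python3 - <<'E'
from h import *
s=observe();p=s['eef_pos'];print(p,s['tool_rot'],s['finger_gap'],s['ft_force'])
w=get_image('wrist');cv2.imwrite('pics/w10.png',w['frame'][:,:,::-1])
s=get_image('scene');crop(s,220,180,400,360,3.3,'s10.png')
E
```

```text
clock: 10.83
eef_pos: [0.4836, 0.0223, 0.1523]
tool_rot: [-3.141, -0.0, 0.008]
ft_force: [0.1, 0.5, 0.2]
finger_gap: 0.0167
clock: 11.25
eef_pos: [0.4442, 0.0203, 0.153]
tool_rot: [3.139, -0.003, 0.008]
ft_force: [2.3, -3.5, 0.0]
finger_gap: 0.0166
[0.44418686 0.02030198 0.15297416] [ 3.1385608  -0.00343606  0.00810087] 0.016576901163172175 [ 2.33324368 -3.51351496  0.04468399]
```

View pics/w10.png

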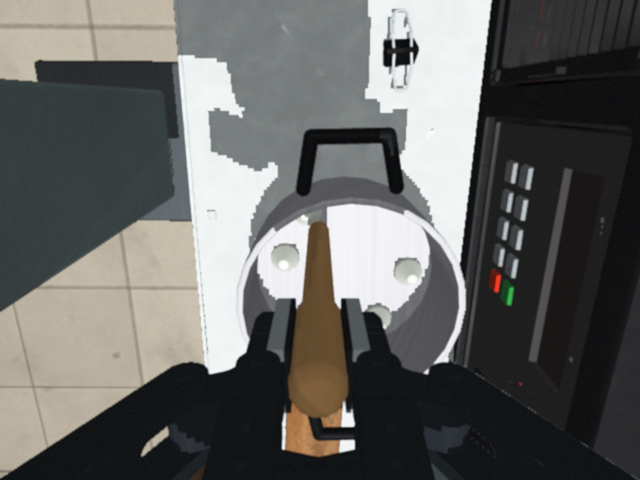

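View pics/s10.png

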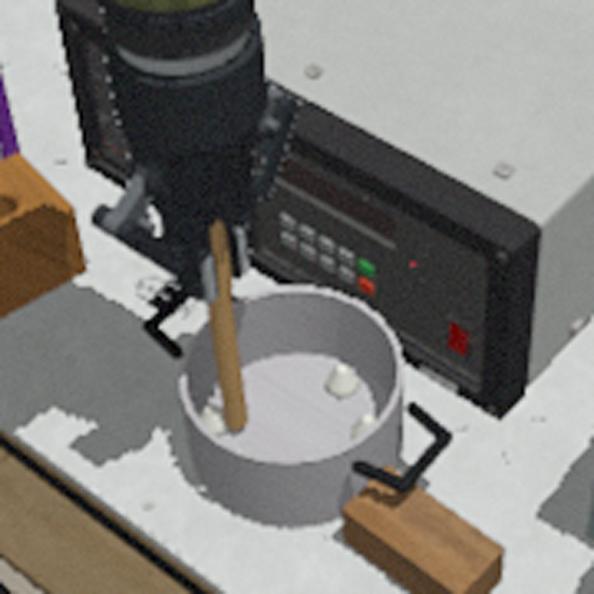

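The tool reads about 4 N with a chunk wedging against the wall, so I ease the radius back to 32 mm and finish the second turn.

```bash
python3 -m jog '{"dr":[[0,0,0],[0,0,0],[0,0,0],[0,0,0],[0,0,0]],"linear":[[-2.8,-9.3,0],[-3.1,-6.5,0],[-3.3,-5.8,0],[-2.1,-6.3,0],[-0.7,-6.7,0]],"grip":[0.1,0.1,0.1,0.1,0.1]}'
python3 -m jog '{"dr":[[0,0,0],[0,0,0],[0,0,0],[0,0,0],[0,0,0]],"linear":[[0.7,-6.7,0],[2.1,-6.4,0],[3.3,-5.8,0],[4.5,-5,0],[5.4,-3.9,0]],"grip":[0.1,0.1,0.1,0.1,0.1]}'
python3 -m jog '{"dr":[[0,0,0],[0,0,0],[0,0,0],[0,0,0],[0,0,0]],"linear":[[6.1,-2.7,0],[6.5,-1.4,0],[6.7,0,0],[6.5,1.4,0],[6.1,2.7,0]],"grip":[0.1,0.1,0.1,0.1,0.1]}'
python3 - <<'E'
from h import *
s=observe();p=s['eef_pos'];print(p,s['tool_rot'],s['finger_gap'],s['ft_force'])
w=get_image('wrist');cv2.imwrite('pics/w11.png',w['frame'][:,:,::-1])
s=get_image('scene');crop(s,220,180,400,360,3.3,'s11.png')
E
```

```text
clock: 11.77
eef_pos: [0.4307, -0.0136, 0.1519]
tool_rot: [-3.141, 0.002, 0.008]
ft_force: [-0.3, -1.3, -0.1]
finger_gap: 0.0164
clock: 12.18
eef_pos: [0.4483, -0.0416, 0.1523]
tool_rot: [-3.142, -0.0, 0.008]
ft_force: [-1.0, 0.5, -1.0]
finger_gap: 0.0165
clock: 12.6
eef_pos: [0.4804, -0.0407, 0.1522]
tool_rot: [-3.142, -0.0, 0.008]
ft_force: [-0.4, -0.5, 0.2]
finger_gap: 0.0167
[ 0.4804491  -0.04074942  0.15223767] [-3.14150310e+00 -1.48762409e-05  8.13395704e-03] 0.016651412268497406 [-0.36308255 -0.46394699  0.22647289]
```

View pics/w11.png

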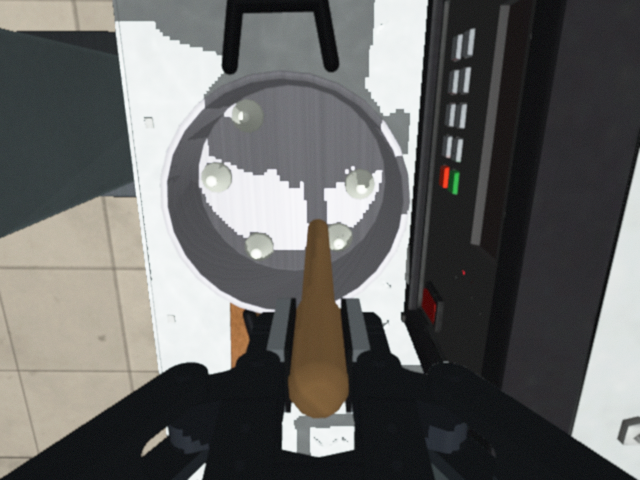

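View pics/s11.png

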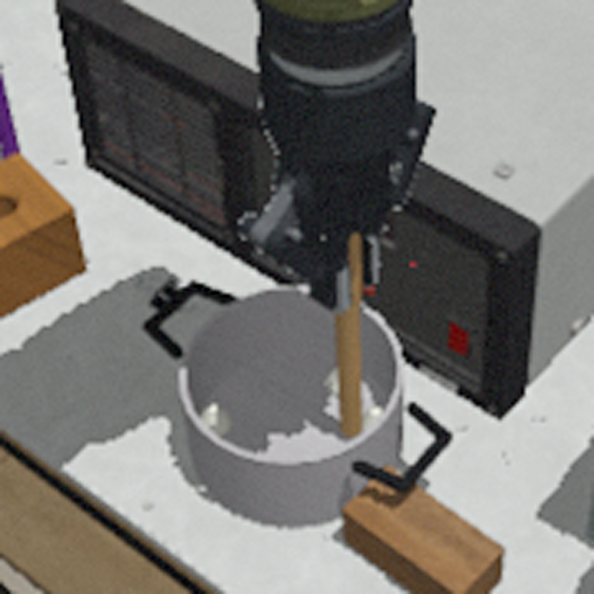

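All five media are visible inside the pot and the rod is straight. I continue past the second full turn.

```bash
python3 -m jog '{"dr":[[0,0,0],[0,0,0],[0,0,0],[0,0,0],[0,0,0]],"linear":[[5.4,3.9,0],[4.5,5,0],[3.3,5.8,0],[2.1,6.4,0],[0.7,6.7,0]],"grip":[0.1,0.1,0.1,0.1,0.1]}'
python3 -m jog '{"dr":[[0,0,0],[0,0,0],[0,0,0],[0,0,0],[0,0,0]],"linear":[[-0.7,6.7,0],[-2.1,6.4,0],[-3.3,5.8,0],[-4.5,5,0],[-5.4,3.9,0]],"grip":[0.1,0.1,0.1,0.1,0.1]}'
python3 -m jog '{"dr":[[0,0,0],[0,0,0],[0,0,0],[0,0,0],[0,0,0]],"linear":[[-6.1,2.7,0],[-6.5,1.4,0],[-6.7,0,0],[-6.5,-1.4,0],[-6.1,-2.7,0]],"grip":[0.1,0.1,0.1,0.1,0.1]}'
python3 - <<'E'
from h import *
s=observe();p=s['eef_pos'];print(p,s['tool_rot'],s['finger_gap'],s['ft_force'])
w=get_image('wrist');cv2.imwrite('pics/w12.png',w['frame'][:,:,::-1])
E
```

```text
clock: 13.12
eef_pos: [0.496, -0.0124, 0.1523]
tool_rot: [-3.142, -0.0, 0.008]
ft_force: [-0.8, -0.9, -0.7]
finger_gap: 0.0169
clock: 13.53
eef_pos: [0.479, 0.0153, 0.1523]
tool_rot: [-3.142, 0.0, 0.009]
ft_force: [-0.1, 0.4, -0.8]
finger_gap: 0.0169
clock: 13.95
eef_pos: [0.4467, 0.0145, 0.1523]
tool_rot: [3.141, 0.0, 0.008]
ft_force: [-0.2, -0.9, -0.0]
finger_gap: 0.0166
[0.44674175 0.01449217 0.15232888] [3.14148658e+00 1.67887137e-04 8.30490018e-03] 0.016639428580600184 [-0.23795326 -0.86614    -0.00535796]
```

View pics/w12.png

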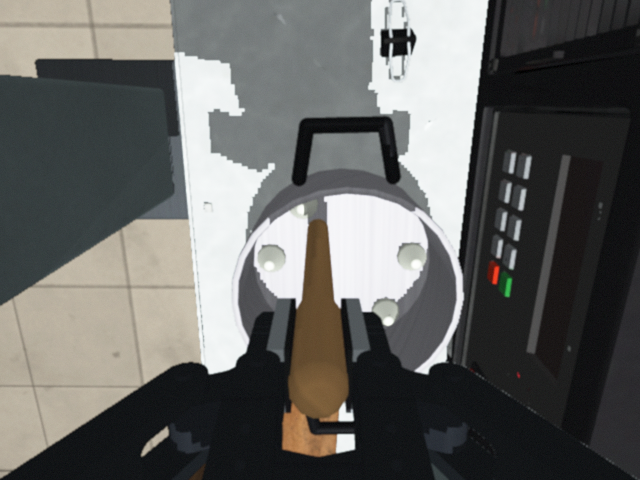

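That makes 2⅓ turns. I lift straight out and return over the block.

```bash
python3 -m jog '{"dr":[[0,0,0],[0,0,0],[0,0,0],[0,0,0],[0,0,0]],"linear":[[1,-2,6],[0,0,12],[0,0,20],[0,0,20],[0,0,20]],"grip":[0.1,0.1,0.1,0.1,0.1]}'
python3 -m jog '{"dr":[[0,0,0],[0,0,0],[0,0,0],[0,0,0],[0,0,0]],"linear":[[0,0,14],[1,15,0],[1,25,0],[1,25,0],[1,25,0]],"grip":[0.1,0.1,0.1,0.1,0.1]}'
python3 -m jog '{"dr":[[0,0,0],[0,0,0],[0,0,0],[0,0,0],[0,0,0]],"linear":[[1,25,0],[0,25,0],[0,25,0],[0,25,0],[0,20,0]],"grip":[0.1,0.1,0.1,0.1,0.1]}'
python3 -m jog '{"dr":[[0,0,0],[0,0,0],[0,0,0],[0,0,0],[0,0,0]],"linear":[[0,6.5,0],[0,0,0],[0,0,0],[0,0,0],[0,0,0]],"grip":[0.1,0.1,0.1,0.1,0.1]}'
python3 - <<'E'
from h import *
s=observe();p=s['eef_pos'];print(p,s['tool_rot'],s['finger_gap'],s['ft_force'])
w=get_image('wrist');cv2.imwrite('pics/w13.png',w['frame'][:,:,::-1])
s=get_image('scene');crop(s,120,100,380,300,3,'s13.png')
E
```

```text
clock: 14.42
eef_pos: [0.4491, 0.0123, 0.2316]
tool_rot: [3.142, -0.001, 0.008]
ft_force: [1.1, 0.1, -0.7]
finger_gap: 0.0167
clock: 14.83
eef_pos: [0.4535, 0.1032, 0.2451]
tool_rot: [-3.141, -0.002, 0.007]
ft_force: [0.1, 0.4, -0.7]
finger_gap: 0.0168
clock: 15.25
eef_pos: [0.4543, 0.2244, 0.2448]
tool_rot: [-3.141, -0.001, 0.009]
ft_force: [1.0, 0.4, -0.8]
finger_gap: 0.0169
clock: 15.67
eef_pos: [0.4537, 0.228, 0.2444]
tool_rot: [3.141, 0.0, 0.007]
ft_force: [-0.1, 0.2, -0.1]
finger_gap: 0.0166
[0.45372556 0.22799912 0.24442323] [3.14119607e+00 6.54945379e-05 6.67401632e-03] 0.016587649606063497 [-0.05917809  0.17962355 -0.07148283]
```

View pics/w13.png

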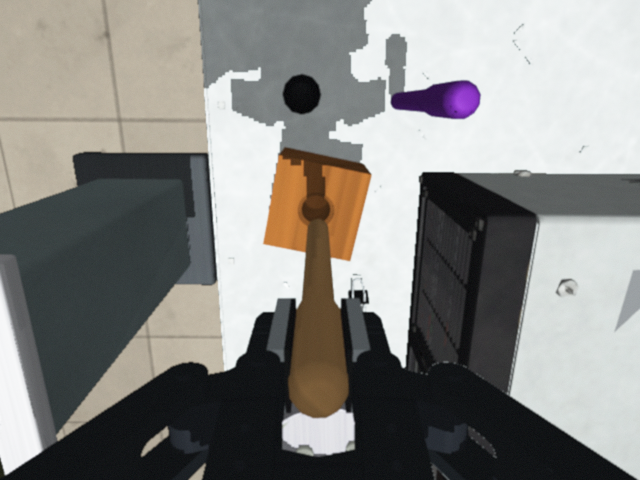

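View pics/s13.png

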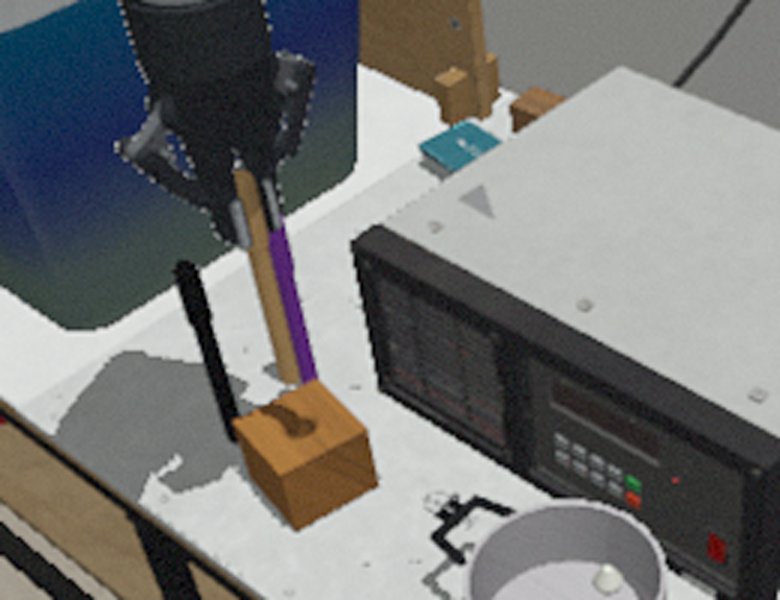

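The tip (318,222) sits over the hole (316,209) as it did at pick. I lower.

```bash
python3 -m jog '{"dr":[[0,0,0],[0,0,0],[0,0,0],[0,0,0],[0,0,0]],"linear":[[-1,0.5,-10],[0,0,-15],[0,0,-12],[0,0,-10],[0,0,-10]],"grip":[0.1,0.1,0.1,0.1,0.1]}'
python3 -m jog '{"dr":[[0,0,0],[0,0,0],[0,0,0],[0,0,0],[0,0,0]],"linear":[[0,0,-10],[0,0,-10],[0,0,-9],[0,0,-6],[0,0,0]],"grip":[0.1,0.1,0.1,0.1,0.1]}'
python3 - <<'E'
from h import *
s=observe();p=s['eef_pos'];print(p,s['tool_rot'],s['finger_gap'],s['ft_force'])
w=get_image('wrist');cv2.imwrite('pics/w14.png',w['frame'][:,:,::-1])
s=get_image('scene');crop(s,120,100,380,300,3,'s14.png')
E
```

```text
clock: 16.18
eef_pos: [0.4527, 0.2292, 0.1867]
tool_rot: [3.142, -0.0, 0.007]
ft_force: [-0.1, -0.5, 0.1]
finger_gap: 0.0168
clock: 16.6
eef_pos: [0.4526, 0.2296, 0.1515]
tool_rot: [3.141, 0.0, 0.008]
ft_force: [-0.3, -1.1, -0.8]
finger_gap: 0.0165
[0.45259461 0.22962356 0.15148625] [3.14136680e+00 4.64295470e-04 8.21623841e-03] 0.016502727592189147 [-0.26883935 -1.11015376 -0.75810255]
```

View pics/s14.png

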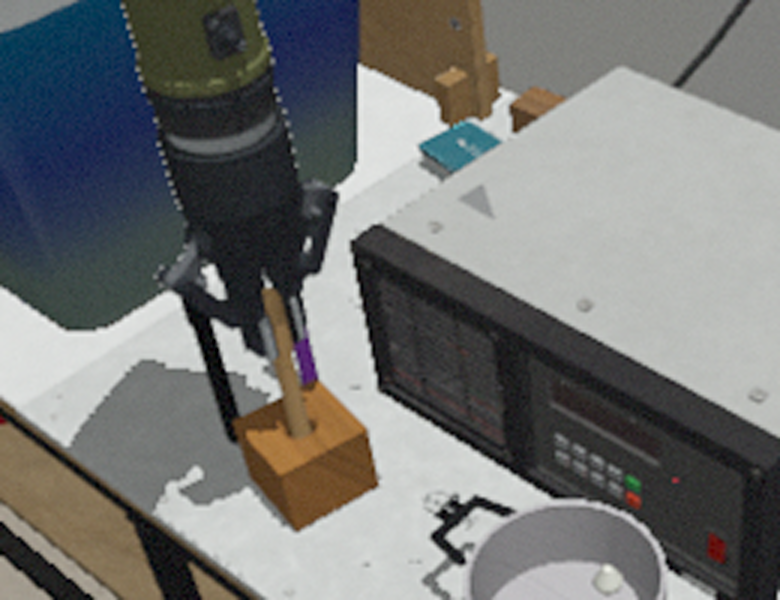

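View pics/w14.png

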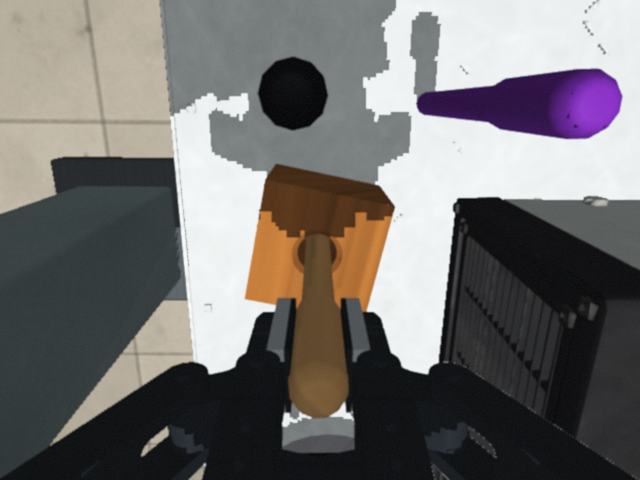

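The rod is down in the hole, same as before the pick. I release it gently (also opening in step with the pads' swing) and go straight up.

```bash
python3 -m jog '{"dr":[[0,0,0],[0,0,0],[0,0,0],[0,0,0],[0,0,0]],"linear":[[0,0,-0.5],[0,0,0],[0,0,0],[0,0,0],[0,0,0]],"grip":[0.1,0.3,0.5,0.5,0.5]}' 40
python3 -m jog '{"dr":[[0,0,0],[0,0,0],[0,0,0],[0,0,0],[0,0,0]],"linear":[[0,0,0],[0,0,5],[0,0,15],[0,0,20],[0,0,25]],"grip":[0.5,0.5,0.5,0.5,0.5]}'
python3 -m jog '{"dr":[[0,0,0],[0,0,0],[0,0,0],[0,0,0],[0,0,0]],"linear":[[0,0,25],[0,0,10],[0,0,0],[0,0,0],[0,0,0]],"grip":[0.5,0.5,0.5,0.5,0.5]}'
python3 - <<'E'
from h import *
s=observe();p=s['eef_pos'];print(p,s['finger_gap'])
s=get_image('scene');crop(s,120,100,380,300,3,'s15.png')
E
```

```text
clock: 17.12
eef_pos: [0.4528, 0.2297, 0.152]
tool_rot: [-3.141, -0.0, 0.008]
ft_force: [-0.3, 0.1, -0.3]
finger_gap: 0.0426
clock: 17.53
eef_pos: [0.4516, 0.2291, 0.2166]
tool_rot: [3.14, 0.003, 0.008]
ft_force: [0.7, 0.0, -0.7]
finger_gap: 0.043
clock: 17.95
eef_pos: [0.4519, 0.2293, 0.2504]
tool_rot: [3.141, 0.002, 0.008]
ft_force: [-0.7, -0.2, -0.7]
finger_gap: 0.0425
[0.45192829 0.22928995 0.25044444] 0.042471362831094685
```

View pics/s15.png

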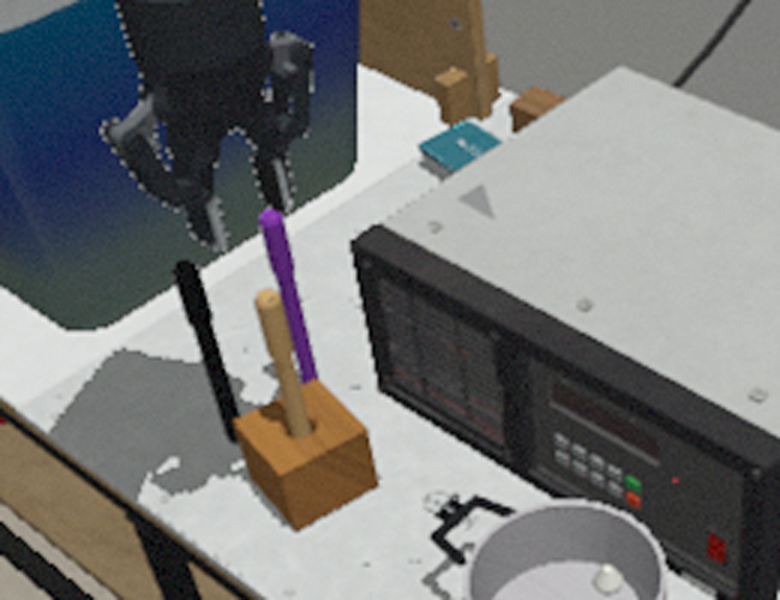

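The rod is back upright in its hole. Now over to the bar.

```bash
python3 -m jog '{"dr":[[0,0,0],[0,0,0],[0,0,0],[0,0,0],[0,0,0]],"linear":[[1,-20,0],[1,-30,0],[1,-30,0],[1,-30,0],[1,-30,0]],"grip":[0.5,0.5,0.5,0.5,0.5]}'
python3 -m jog '{"dr":[[0,0,0.6],[0,0,0.6],[0,0,0.6],[0,0,0.6],[0,0,0.8]],"linear":[[1,-30,0],[1,-30,0],[1,-30,0],[1,-30,0],[1,-30,0]],"grip":[0.5,0.5,0.5,0.5,0.5]}'
python3 -m jog '{"dr":[[0,0,0],[0,0,0],[0,0,0],[0,0,0],[0,0,0]],"linear":[[1,-30,0],[1,-30,0],[1,-30,0],[1,-30,0],[1,-30,0]],"grip":[0.4,0.4,0.4,0.4,0.4]}'
python3 -m jog '{"dr":[[0,0,0],[0,0,0],[0,0,0],[0,0,0],[0,0,0]],"linear":[[1,-30,0],[1,-20,0],[1,-15,0],[0,0,0],[0,0,0]],"grip":[0.4,0.4,0.4,0.4,0.4]}'
python3 - <<'E'
from h import *
s=observe();p=s['eef_pos'];print(p,s['tool_rot'],s['finger_gap'])
w=get_image('wrist');cv2.imwrite('pics/w16.png',w['frame'][:,:,::-1])
print(proj(w,[.473,-.276,.109]))
s=get_image('scene');crop(s,270,180,540,380,2.9,'s16.png')
E
```

```text
clock: 18.42
eef_pos: [0.4566, 0.0883, 0.2502]
tool_rot: [3.141, 0.003, 0.009]
ft_force: [0.0, 0.3, -0.4]
finger_gap: 0.043
clock: 18.83
eef_pos: [0.4615, -0.0617, 0.2503]
tool_rot: [-3.141, 0.003, 0.065]
ft_force: [0.7, -0.2, 0.2]
finger_gap: 0.0428
clock: 19.25
eef_pos: [0.4666, -0.2115, 0.2502]
tool_rot: [-3.14, 0.003, 0.064]
ft_force: [1.3, 0.8, 0.3]
finger_gap: 0.0341
clock: 19.67
eef_pos: [0.4701, -0.2752, 0.2506]
tool_rot: [-3.14, 0.002, 0.063]
ft_force: [-0.1, 1.2, 0.4]
finger_gap: 0.0341
[ 0.47011991 -0.27520607  0.25063123] [-3.13968720e+00  1.77340914e-03  6.29908887e-02] 0.0340912332025488
[323.36277908 229.93343024]
```

View pics/w16.png

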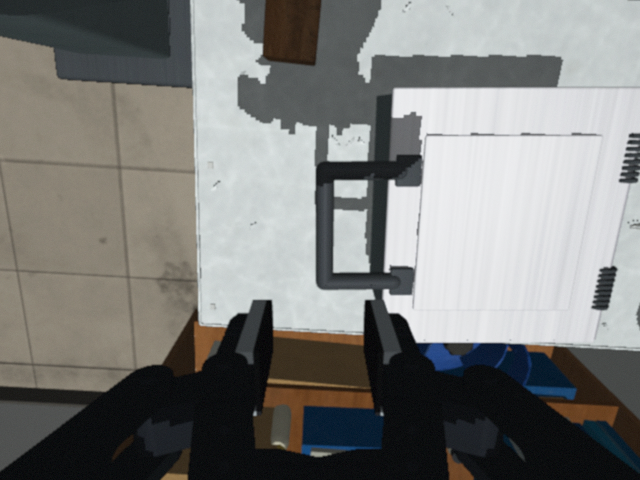

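View pics/s16.png

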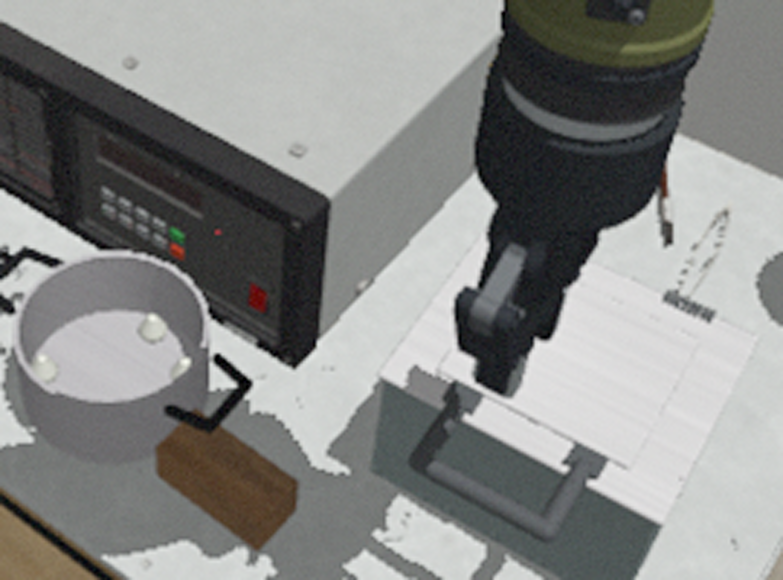

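The wrist view shows the bar from (324,165) to (325,287), centre (324,226), parallel to the pads. That puts it at about (0.4735, -0.274). I descend.

```bash
python3 -m jog '{"dr":[[0,0,0],[0,0,0],[0,0,0],[0,0,0],[0,0,0]],"linear":[[3.4,1,-16],[0,0,-20],[0,0,-20],[0,0,-18],[0,0,-10]],"grip":[0.4,0.4,0.4,0.4,0.4]}'
python3 - <<'E'
from h import *
s=observe();p=s['eef_pos'];print(p,s['tool_rot'],s['finger_gap'])
w=get_image('wrist');cv2.imwrite('pics/w17.png',w['frame'][:,:,::-1])
E
```

```text
clock: 20.18
eef_pos: [0.473, -0.2722, 0.1658]
tool_rot: [-3.139, 0.003, 0.066]
ft_force: [0.4, -0.5, 0.0]
finger_gap: 0.0345
[ 0.47299237 -0.27219968  0.16584922] [-3.13947078e+00  2.61372744e-03  6.60450604e-02] 0.03450157669251152
```

View pics/w17.png

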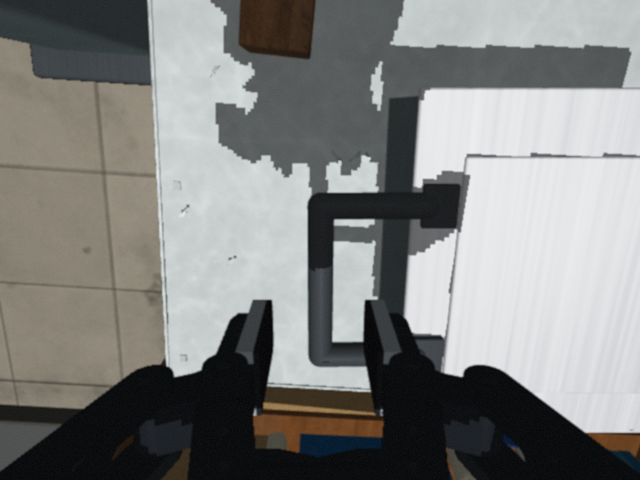

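The bar (320) is centred between the fingers (midpoint 318). I go on down and pinch.

```bash
python3 -m jog '{"dr":[[0,0,0],[0,0,0],[0,0,0],[0,0,0],[0,0,0]],"linear":[[0.5,-1,-14],[0,0,-14],[0,0,-13],[0,0,-11],[0,0,-6.5]],"grip":[0.4,0.4,0.4,0.4,0.4]}'
python3 -m jog '{"dr":[[0,0,0],[0,0,0],[0,0,0],[0,0,0],[0,0,0]],"linear":[[0,0,0],[0,0,0],[0,0,0],[0,0,0],[0,0,0]],"grip":[0.4,0.2,0.1,0.05,0.05]}' 40
python3 -m jog '{"dr":[[0,0,0],[0,0,0],[0,0,0],[0,0,0],[0,0,0]],"linear":[[0,0,0],[0,0,0],[0,0,0],[0,0,0],[0,0,0]],"grip":[0.05,0.05,0.05,0.05,0.05]}'
python3 - <<'E'
from h import *
s=observe();p=s['eef_pos'];print(p,s['tool_rot'],s['finger_gap'],s['ft_force'])
w=get_image('wrist');cv2.imwrite('pics/w18.png',w['frame'][:,:,::-1])
s=get_image('scene');crop(s,270,180,540,380,2.9,'s18.png')
E
```

```text
clock: 20.65
eef_pos: [0.4745, -0.2745, 0.109]
tool_rot: [-3.141, 0.0, 0.065]
ft_force: [0.0, 0.5, 0.0]
finger_gap: 0.0341
clock: 21.07
eef_pos: [0.4741, -0.2755, 0.11]
tool_rot: [3.141, 0.001, 0.064]
ft_force: [-3.1, -0.6, 2.6]
finger_gap: 0.0106
clock: 21.48
eef_pos: [0.4741, -0.2755, 0.1096]
tool_rot: [3.141, 0.001, 0.064]
ft_force: [-5.5, -0.3, 5.7]
finger_gap: 0.0103
[ 0.47406968 -0.27547389  0.10957892] [3.14129138e+00 7.93585264e-04 6.37334806e-02] 0.010250492601458636 [-5.51546613 -0.34900727  5.73812437]
```

View pics/w18.png

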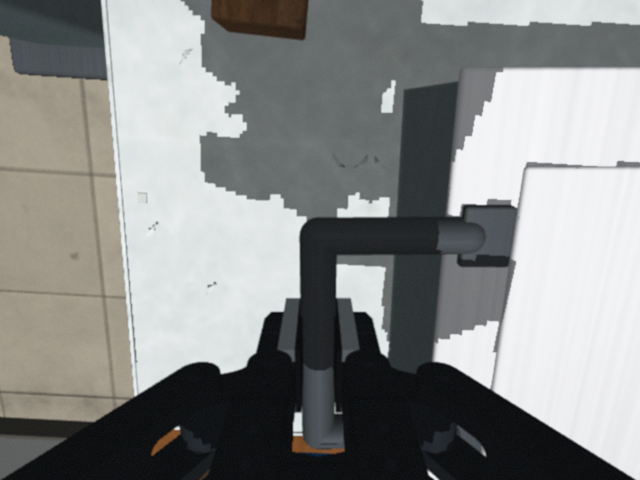

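View pics/s18.png

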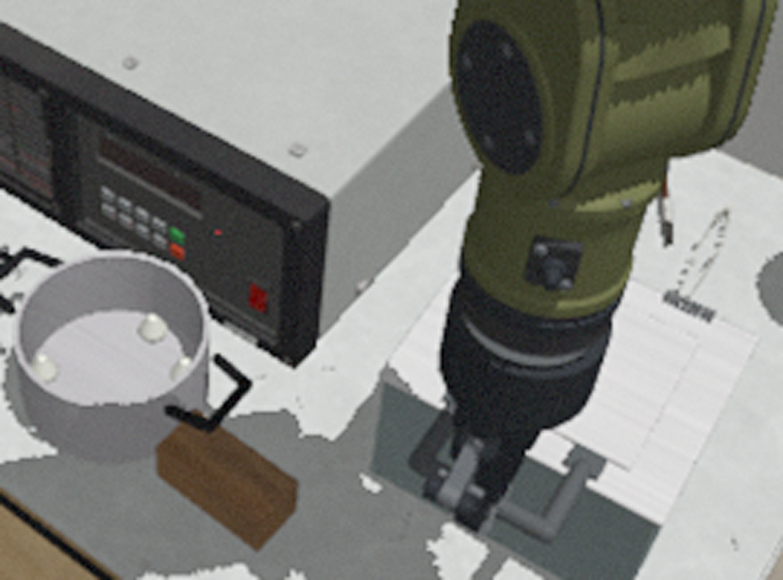

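The bar is pinched (gap 10 mm, pads squarely on it). I lift along the hinge arc in 0.05 rad rows.

```bash
python3 -m jog '{"dr":[[0,0,0],[0,0,0],[0,0,0],[0,0,0],[0,0,0]],"linear":[[0.7,0,9.7],[0.9,0.1,9.7],[1.5,0.1,9.7],[2,0.1,9.6],[2.5,0.2,9.4]],"grip":[0.05,0.05,0.05,0.05,0.05]}'
python3 -m jog '{"dr":[[0,0,0],[0,0,0],[0,0,0],[0,0,0],[0,0,0]],"linear":[[2.9,0.2,9.3],[3.4,0.2,9.2],[3.8,0.2,9],[4.3,0.3,8.8],[4.7,0.3,8.5]],"grip":[0.05,0.05,0.05,0.05,0.05]}'
python3 - <<'E'
from h import *
s=observe();p=s['eef_pos'];print(p,s['tool_rot'],s['finger_gap'],s['ft_force'],s['joint_efforts'])
w=get_image('wrist');cv2.imwrite('pics/w19.png',w['frame'][:,:,::-1])
s=get_image('scene');crop(s,340,150,560,390,2.5,'s19.png')
E
```

```text
clock: 22.0
eef_pos: [0.4812, -0.275, 0.1583]
tool_rot: [3.141, 0.002, 0.064]
ft_force: [-4.2, -2.7, -2.0]
finger_gap: 0.0105
clock: 22.42
eef_pos: [0.4994, -0.2738, 0.2034]
tool_rot: [3.141, 0.004, 0.063]
ft_force: [-6.5, -2.5, 1.7]
finger_gap: 0.0104
[ 0.49943696 -0.27380989  0.20342001] [3.14089843 0.00385854 0.06339113] 0.01040454919653404 [-6.47282026 -2.49186562  1.71302096] [ 3.27537261e+00 -4.55903792e+01  2.71788347e+01 -2.95896091e+00
  2.05258459e+00 -2.46034807e-02]
```

View pics/w19.png

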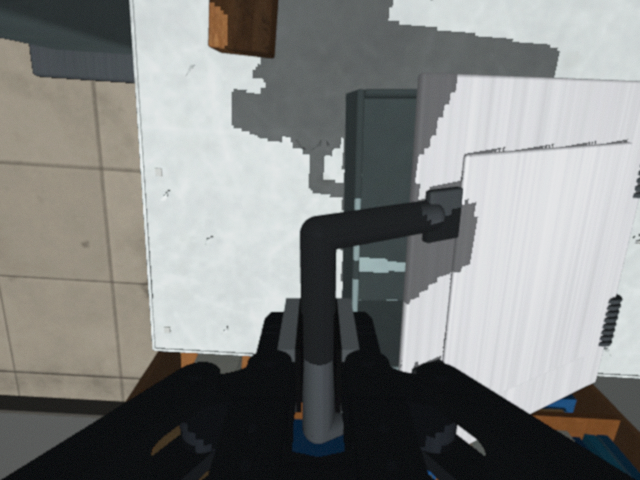

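View pics/s19.png

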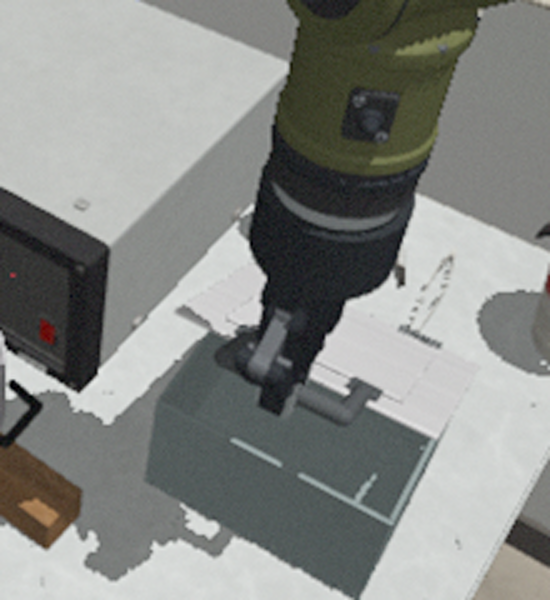

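The hatch is lifting with the bar in the pads, and the forces are small. I carry on to about 1.0.

```bash
python3 -m jog '{"dr":[[0,0,0],[0,0,0],[0,0,0],[0,0,0],[0,0,0]],"linear":[[4.8,0.3,8.3],[5.3,0.3,8],[5.8,0.4,7.8],[6.2,0.4,7.4],[6.5,0.4,7.1]],"grip":[0.05,0.05,0.05,0.05,0.05]}'
python3 -m jog '{"dr":[[0,0,0],[0,0,0],[0,0,0],[0,0,0],[0,0,0]],"linear":[[7,0.4,6.8],[7.4,0.5,6.4],[7.7,0.5,6],[8,0.5,5.6],[8.2,0.5,5.2]],"grip":[0.05,0.05,0.05,0.05,0.05]}'
cat >> h.py <<'E'
def hq(p,p0=(.4741,-.2755,.1096)):
    # hatch angle from tcp: bar offset from hinge
    y=.064;d=np.asarray(p)-np.asarray(p0);X=d[0]*np.cos(y)+d[1]*np.sin(y)
    bx=-.195+X;bz=.006+d[2];return np.arctan2(bz,-bx)-np.arctan2(.006,.195),np.hypot(bx,bz)
E
python3 - <<'E'
from h import *
s=observe();p=s['eef_pos'];print(p,s['tool_rot'],s['finger_gap'],s['ft_force'],hq(p))
w=get_image('wrist');cv2.imwrite('pics/w20.png',w['frame'][:,:,::-1])
s=get_image('scene');crop(s,340,100,560,340,2.5,'s20.png')
E
```

```text
clock: 22.93
eef_pos: [0.5276, -0.272, 0.2428]
tool_rot: [3.141, 0.004, 0.063]
ft_force: [-11.8, -2.2, 7.9]
finger_gap: 0.0103
clock: 23.35
eef_pos: [0.5668, -0.2695, 0.2748]
tool_rot: [3.14, 0.0, 0.063]
ft_force: [-9.8, 0.3, 12.6]
finger_gap: 0.0104
[ 0.56682109 -0.26950449  0.27480655] [3.13992395e+00 1.89953125e-04 6.33775177e-02] 0.0103644946865351 [-9.78587655  0.32825792 12.603556  ] (np.float64(1.002364645153061), np.float64(0.1993315997485865))
```

View pics/w20.png

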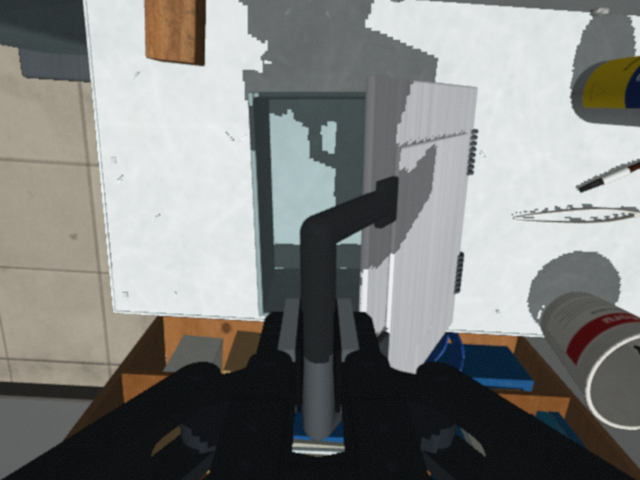

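View pics/s20.png

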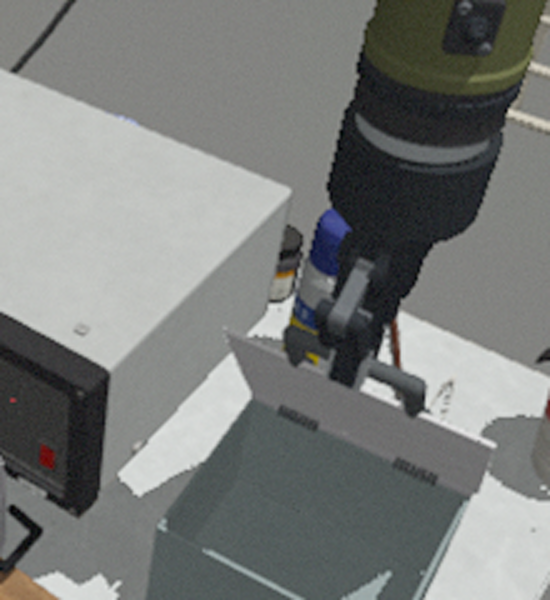

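Angle from the TCP is about 1.00. The tool reads about 16 N along the hatch's radius, so I bias the arc outward slightly while passing the balance point to about 1.2.

```bash
python3 -m jog '{"dr":[[0,0,0],[0,0,0],[0,0,0],[0,0,0],[0,0,0]],"linear":[[7.6,0.5,6],[7.9,0.5,5.5],[8.3,0.5,5],[8.6,0.5,4.2],[0,0,0]],"grip":[0.05,0.05,0.05,0.05,0.05]}'
python3 - <<'E'
from h import *
s=observe();p=s['eef_pos'];print(p,s['tool_rot'],s['finger_gap'],s['ft_force'],hq(p))
w=get_image('wrist');cv2.imwrite('pics/w21.png',w['frame'][:,:,::-1])
s=get_image('scene');crop(s,340,100,560,340,2.5,'s21.png')
t=get_image('top');crop(t,370,160,510,300,4.2,'t21.png')
E
```

```text
clock: 23.87
eef_pos: [0.6036, -0.2672, 0.2933]
tool_rot: [3.141, -0.006, 0.065]
ft_force: [0.5, -1.9, 0.3]
finger_gap: 0.0105
[ 0.60360832 -0.2671549   0.29325963] [ 3.14094754 -0.00563149  0.06517284] 0.010494157348881495 [ 0.45078645 -1.93646897  0.29977059] (np.float64(1.2088105770574855), np.float64(0.20056128109955754))
```

View pics/w21.png

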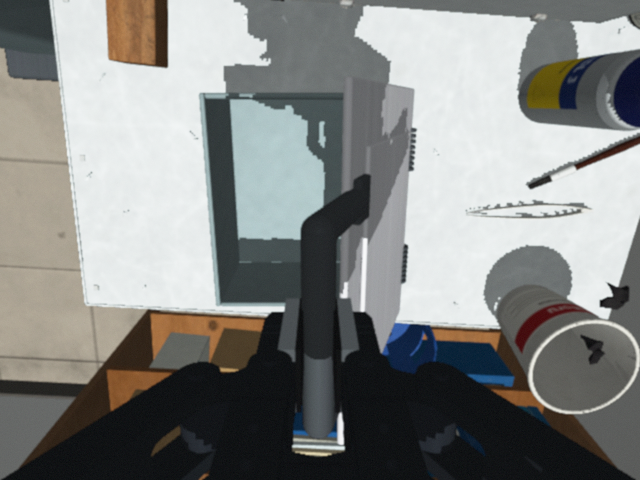

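View pics/s21.png

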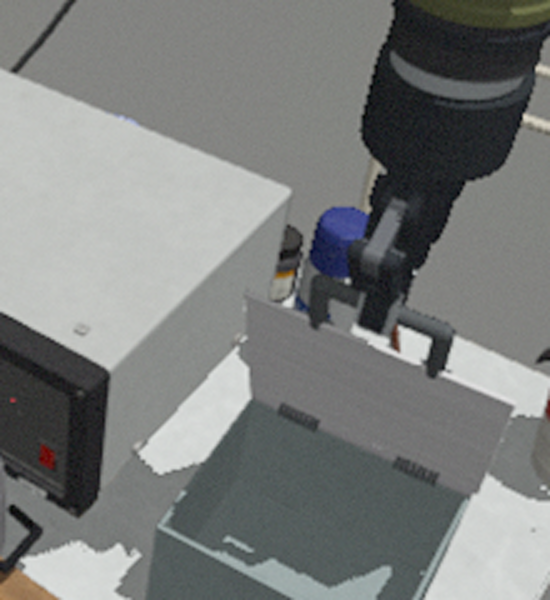

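```bash
cat >> h.py <<'E'
def edge(q,sy,r=.154,h=.003):
    y=.064;H=np.array([.6675,-.263,.103]);u=np.array([np.cos(y),np.sin(y),0]);v=np.array([-np.sin(y),np.cos(y),0])
    return H+u*(-r*np.cos(q)+h*np.sin(q))+v*sy+np.array([0,0,r*np.sin(q)+h*np.cos(q)])
E
python3 - <<'E'
from h import *
s=get_image('scene')
for q in(0,1.1,1.15,1.2,1.25):print(q,[((proj(s,edge(q,sy))-[340,100])*2.5).round(1) for sy in(.086,-.086)], [((proj(s,edge(q,sy,.195,.006))-[340,100])*2.5).round(1) for sy in(.038,-.038)])
E
```

```text
0 [array([150.5, 523.8]), array([391.8, 651.1])] [array([184.7, 597.4]), array([293.6, 657.3])]
1.1 [array([235.1, 308.7]), array([501.6, 421.4])] [array([304.6, 308. ]), array([428.4, 358.9])]
1.15 [array([240.7, 299.1]), array([507.1, 410.5])] [array([311.9, 294.9]), array([435.7, 345. ])]
1.2 [array([246.2, 289.7]), array([512.4, 399.8])] [array([319.2, 282.3]), array([442.8, 331.6])]
1.25 [array([251.7, 280.8]), array([517.6, 389.5])] [array([326.4, 270.2]), array([449.8, 318.7])]
```

TCP (1.21) and the scene picture (plate corners (247,292) and (515,407) match about 1.19) agree that it is past the balance point. Now I ease it back to about 0.93.

```bash
python3 -m jog '{"dr":[[0,0,0],[0,0,0],[0,0,0],[0,0,0],[0,0,0]],"linear":[[0,0,0],[-3.6,-0.2,-1.4],[-3.6,-0.2,-1.4],[-3.6,-0.2,-1.5],[-3.6,-0.3,-1.5]],"grip":[0.05,0.05,0.05,0.05,0.05]}'
python3 -m jog '{"dr":[[0,0,0],[0,0,0],[0,0,0],[0,0,0],[0,0,0]],"linear":[[-3.5,-0.2,-1.6],[-3.5,-0.2,-1.7],[-3.5,-0.2,-1.8],[-3.4,-0.2,-1.8],[-3.4,-0.2,-1.9]],"grip":[0.05,0.05,0.05,0.05,0.05]}'
python3 -m jog '{"dr":[[0,0,0],[0,0,0],[0,0,0],[0,0,0],[0,0,0]],"linear":[[-3.4,-0.2,-2],[-3.3,-0.2,-2.1],[-3.3,-0.2,-2.1],[-3.2,-0.2,-2.2],[-2,-0.1,-1.4]],"grip":[0.05,0.05,0.05,0.05,0.05]}'
python3 -m jog '{"dr":[[0,0,0],[0,0,0],[0,0,0],[0,0,0],[0,0,0]],"linear":[[0,0,0],[0,0,0],[0,0,0],[0,0,0],[0,0,0]],"grip":[0.05,0.05,0.05,0.05,0.05]}'
python3 - <<'E'
from h import *
s=observe();p=s['eef_pos'];print(p,s['tool_rot'],s['finger_gap'],s['ft_force'],hq(p),abs(s['joint_vel']).max())
w=get_image('wrist');cv2.imwrite('pics/w22.png',w['frame'][:,:,::-1])
s=get_image('scene');crop(s,340,100,560,340,2.5,'s22.png');crop(s,170,150,380,370,2.7,'s22b.png')
for q in(.85,.9,.95,1.0):print(q,[((proj(s,edge(q,sy))-[340,100])*2.5).round(1) for sy in(.086,-.086)])
E
```

```text
clock: 24.48
eef_pos: [0.5861, -0.2683, 0.2861]
tool_rot: [3.142, -0.002, 0.064]
ft_force: [-2.9, 1.3, 7.9]
finger_gap: 0.0103
clock: 24.9
eef_pos: [0.5687, -0.2694, 0.2764]
tool_rot: [-3.141, -0.0, 0.064]
ft_force: [1.3, -0.0, 0.4]
finger_gap: 0.0106
clock: 25.32
eef_pos: [0.5531, -0.2704, 0.2665]
tool_rot: [-3.142, 0.001, 0.064]
ft_force: [1.1, -1.5, -0.7]
finger_gap: 0.0106
clock: 25.73
eef_pos: [0.5538, -0.2703, 0.2671]
tool_rot: [3.141, 0.0, 0.064]
ft_force: [2.1, -0.5, -0.9]
finger_gap: 0.0101
[ 0.55377277 -0.27028778  0.26706185] [3.14144912e+00 1.35612327e-04 6.40987838e-02] 0.010131940160249979 [ 2.14192141 -0.54857535 -0.90971196] (np.float64(0.9263047813517024), np.float64(0.19995226147592948)) 0.002806925910246482
0.85 [array([208. , 360.4]), array([473.1, 479.3])]
0.9 [array([213.3, 349.7]), array([478.9, 467.5])]
0.95 [array([218.6, 339.2]), array([484.7, 455.7])]
1.0 [array([224.1, 328.8]), array([490.4, 444.1])]
```

View pics/s22.png

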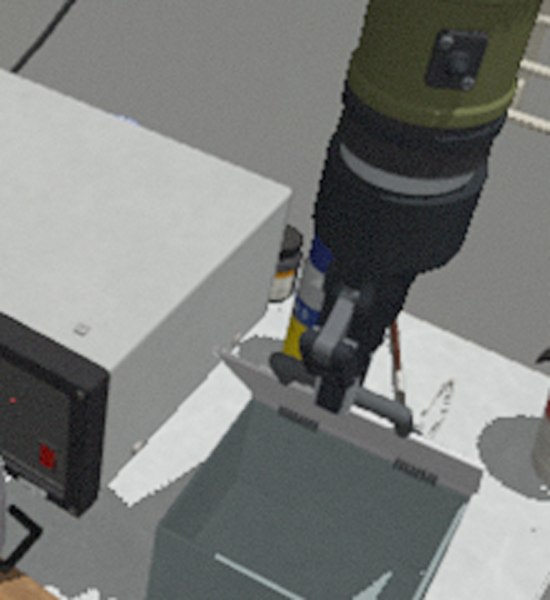

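View pics/s22b.png

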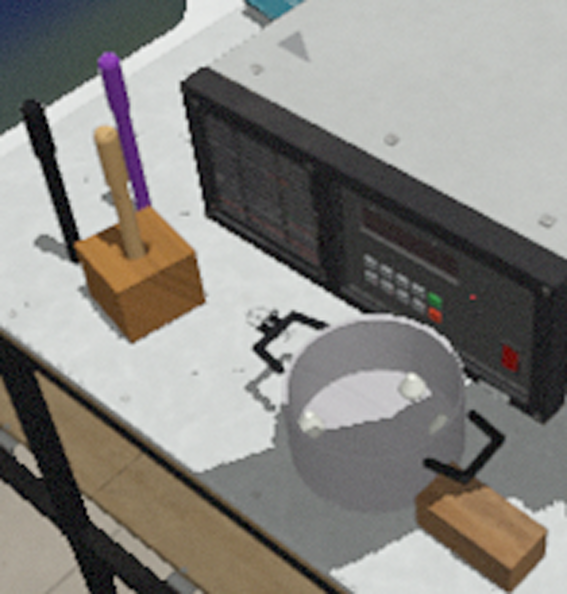

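View pics/w22.png

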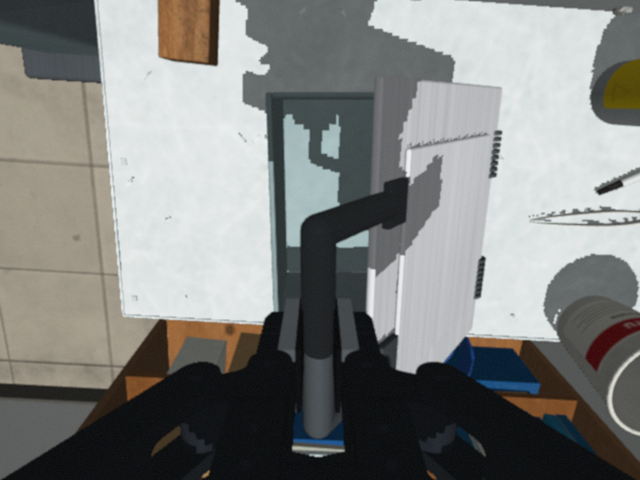

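The hatch reads 0.93 from the TCP and about 0.91 to 0.93 from the plate corners (219,350) and (482,467), and it is still. One last check of the pot from above.

```bash
python3 - <<'E'
from h import *
t=get_image('top');crop(t,170,240,400,320,3.4,'t23.png')
print(observe()['clock'],hq(observe()['eef_pos']))
E
```

```text
25.8833 (np.float64(0.9264026008208429), np.float64(0.19995233051505645))
```

View pics/t23.png

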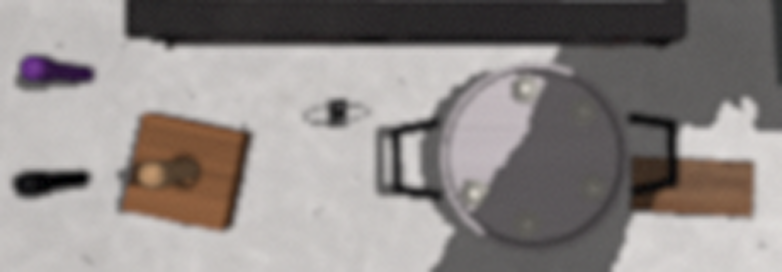

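The top view shows all five media in the pot at (524,88), (585,110), (594,188), (528,225) and (472,192). The rod is in its block, and the clip (338,112) and spacer block (700,187) are where they were. I hand the job in.

```bash
python3 -c "
from cell import *
print(job_done())"
```

```text
the job is handed in; nothing more can be done
None
```

The job is done and handed in at 25.9 s on the clock; no verdict is reported.

- **Stirring:** I took the wooden rod from its block and stirred about 2⅓ turns anticlockwise, starting at the far side. The last top view shows all five media still in the pot.
- **Rod:** It stands upright in the hole of its block again.
- **Hatch:** I raised it by its bar to about 1.2 rad, past the balance point (TCP 1.21, camera about 1.19). I then eased it back, and it is held still at about 0.93 rad (TCP 0.926, camera 0.91 to 0.93), inside the 0.80 to 1.04 band.
- **Spacer block and clip:** Neither has visibly moved.

**Readings that disagreed:** While I was lifting the hatch, the bar's radius worked out from the arm came to 0.199–0.200 m against the stated 0.195 m. The wrist felt up to about 16 N along the arc, and I took that off on the way up. At the widest part of the stir a chunk briefly wedged with about 4 N, so I reduced the radius.

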